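# Load the die cutter and hold its run key

### The job

Get the fabric die cutter ready and run it: lay the teal cutting mat squarely on top of the wooden die board that lies on the cutter's bed, edges flush all round, and let go of it. Then take the red-handled key from its wooden stand, ease it fully home into the brass cylinder on the grey switch pod (wiggle it when the sticky pins catch, do not ram it), and turn it clockwise a quarter turn to its stop. The switch springs back, so finish while still gripping the key and holding it turned; leave the die board where it lies and the jar, spool and scissors alone.

Things in the scene. Friction and masses are not known exactly. Their poses are not given: they have to be found in the camera images.
- mat: Loose teal cutting mat with white grid lines, a flat plate 60 (x) x 130 (y) x 8 (z) mm, 0.12 kg, lying flat on the table. Origin: centre of its underside; z up.
- die: Loose pale wooden die board with thin steel blade lines on top, 60 (x) x 130 (y) x 14 (z) mm, 0.35 kg, lying flat on the cutter's bed, whose top is 30 mm above the table; the mat goes on top of it, long side along long side (either way round). Origin: centre of its underside.
- cutter: White electric fabric die cutter, fixed. Its bed is a slab 220 x 220 x 30 mm high; origin: centre of the bed's underside on the table. The roller housing, 300 (x) x 170 (y) x 150 mm high, stands on its +y side, from 112 to 282 mm from the origin.
- key: Loose 50 g key standing blade down in the stand. Origin: tip (lower end) of the blade; z up along the key, x across the blade's wide face. Steel blade 14 (x) x 5 (y) x 24 mm long, V tip; above it a red handle 30 (x) x 12 (y) x 34 mm high, 24 to 58 mm above the tip, gripped across its 12 mm; its underside is the shoulder that stops on the cylinder's face. Works either way round.
- stand: Fixed pale wooden key stand, 50 x 50 x 30 mm high, with a 16 x 7 mm slot down through it in which the key's blade hangs, its handle resting on the top. Origin: centre of its underside.
- keyway (a point): Centre of the keyway's mouth in the brass cylinder's face, 46 mm above the table. z points up out of it; x runs along the slot of the unturned cylinder (this frame does not turn with it). Slot 15.5 (x) x 6.5 mm, 30 mm deep, 2.5 mm bevel round the mouth; the key goes straight down 24 mm until its handle meets the face.
- pod: Grey switch pod, fixed, 90 x 90 x 45 mm high, holding the brass cylinder in its top. Origin: centre of its underside. Inside the keyway two sprung sticky pins stick out about 3 mm from the long sides, 9 and 16 mm down; each resists the entering blade with some 5 to 15 N, less if the key is rocked a little.
- core (a joint): Turn of the brass cylinder, rad: 0 at rest, growing clockwise seen from above to a hard stop at 1.40 (run). A spring turns it back when let go (0.02 N m at 0, 0.09 N m at the stop). The key has about 0.1 rad of play in the slot, so it must turn about 0.1 rad further than the cylinder: some 1.5 rad to the stop.
- jar: Bystander: closed glass jar, 64 mm across, 85 mm tall. Origin: centre of its underside.
- spool: Bystander: orange thread spool, 36 mm across, 50 mm tall, standing. Origin: centre of its underside.
- scissors: Bystander: scissors with yellow handles lying flat, about 135 mm long, 10 mm high. Origin: near the pivot, on the underside.
Not all that is in view belongs to the job. Of the things shaped like the mat, the teal one is meant.

How it is judged:
On the way, in this order (a step that is already met when the one before it is completed fails the run):
1. the mat lies squarely on the die board and has been let go (x of mat in the frame of die between -0.006 and 0.006 m and y of mat in the frame of die between -0.006 and 0.006 m and z of mat in the frame of die between 0.011 and 0.017 m and angle between the x axis of mat and the x axis of die, either way round below 0.09 rad and contact force between the fingers and mat below 0.1 N and linear speed of mat below 0.02 m/s), for 0.2 s.
2. the key is fully home in the still unturned cylinder (z of key in the frame of keyway below -0.02 m and horizontal distance between key and keyway below 0.004 m and angle between key's own z axis and vertical below 0.15 rad and value of joint core below 0.5 rad), for 0.05 s.
3. the gripped key has turned the cylinder to the run position (z of key in the frame of keyway below -0.02 m and horizontal distance between key and keyway below 0.004 m and angle between key's own z axis and vertical below 0.15 rad and value of joint core above 1.2 rad and contact force between the fingers and key above 1 N), for 0.2 s.
At the end, for the whole second after the job is handed in: Mat free on the die board, centred within 6 mm each way and 0.09 rad; key home (tip over 20 mm down, within 4 mm of the axis, upright within 0.15 rad), cylinder held past 1.2 rad, fingers press the key with over 1 N; die board moved under 20 mm, jar, spool and scissors under 30 mm (all of step 1 and all of step 3 and distance of die from where it was at the start of the episode below 0.02 m and distance of each of jar, spool, scissors from where it was at the start of the episode below 0.03 m); the arm keeps its last pose, push and grip.
It fails at once if the jar is pushed away by more than 30 mm (distance of jar from where it was at the start of the episode above 0.03 m).
It fails at once if the spool is pushed away by more than 30 mm (distance of spool from where it was at the start of the episode above 0.03 m).
It fails at once if the scissors is pushed away by more than 30 mm (distance of scissors from where it was at the start of the episode above 0.03 m).
It fails at once if the die board is pushed more than 20 mm (distance of die from where it was at the start of the episode above 0.02 m).
It fails at once if the key is rammed into the unturned cylinder with over 50 N (contact force between key and pod above 50 N and value of joint core below 0.5 rad).
It also fails if it takes over 53 s, if anything falls off the work surface, if the arm or the gripper's body presses on something with over 40 N, if the wrist force passes 120 N, or if a joint passes its speed limit or range.

### The arm

A 6-joint arm with a two-finger parallel gripper is mounted at the origin on the work surface. World frame = base frame: x ahead of the robot, y to its left, z up, the work surface at z = 0. Lengths are in m, angles in rad, forces in N, time in s.
With the tool pointing down it reaches from about 0.225 to 0.875 m from the base axis. Payload 3.4 kg.
Tool frame: the origin (TCP) lies midway between the tips of the shut fingers; the grasp point (between the pads) lies 19 mm behind it; y points along the fingers, z is the direction in which the jaws open and shut, and the axes are right-handed (so a half turn about y gives the same grasp; the last joint's range is limited). The gripper opens to 85 mm and grips with 20 to 120 N. Pads are 22 mm wide; open, the fingers measure 114 mm over their backs; the gripper's body (76 mm by 85 mm) begins 54 mm behind the grasp point. The pads swing forward as they close: fully open they stand 13 mm farther back than shut.
Start: joints at [-1.349, 0.276, 1.505, -0, 1.361, -0.121], TCP at [0.193, -0.542, 0.205] pointing down, gripper open.
Joint ranges: [-2.89, 2.89], [-0.75, 2.08], [0.22, 2.7], [-1.18, 4.32], [0.11, 2.71], [-2.7, 2.7]. Speed limits (rad/s): [2.57, 2.57, 3.14, 3.14, 3.14, 3.14].

### API

Orientations are given as a unit quaternion [w, x, y, z].
In Python, from workcell import sensors, camera, camera_model, finish_job gives the robot as it stands.
- The arm moves only by the tool carry_out, never from a script. Its argument "commands" is a list of rows, each an object of numbers: "fingers": the opening, from 0 (shut) to 1 (fully open); "tx", "ty", "tz": the shift along the tool's x, y, z in m; "twist": the turn about the tool's y in rad. A call has 1 to 20 rows; each row is the pose to reach, as a shift and turn from the pose measured when the call began, along the tool's axes at that moment; what a row does not reach only later rows make up. A row lasts 1/12 s, in which the tool goes at most 41.7 mm and 7.16 degrees, less where a joint would pass 70% of its speed; a pose out of reach is approached as far as the arm can. A call with a gripper value outside its range is refused whole. The fingers move at their own pace and stop on an object; "squeeze" is the grip in N (left out, the last holds). Time passes only in rows, so rows that repeat a pose let the fingers close. It gives the time, the measured TCP pose, the force and the opening at its end, in the units of the state.
- sensors.get_obs(): the state, without advancing time (a new reading comes with each control period).
- camera(name): name is "scene" or "top" or "wrist"; returns (picture, depth): 400x640x3 uint8, red, green, blue; 400x640 float32, m along the optical axis (not along the pixel's ray), 0 where there is no reading.
- camera_model(name): a dict with "vertical_fov" (degrees; the focal length in pixels is half the picture's height over the tangent of half this angle, whatever the lens; pixels are square), "cx", "cy" (the principal point, pixels), "distortion" ([k1, k2, p1, p2, k3] as OpenCV has them; the pictures are not rectified), "R" (3x3) and "t" (3): a world point X has camera coordinates R X + t; the wrist camera has in their place "mount" (4x4, takes a point from camera to tool coordinates, whose origin is the TCP and whose axes are the tool frame's). Camera axes: x right, y down, z forward; pixel columns grow to the right and rows downward; lengths in m; the calibration is good to about 2 mm. A picture is of the moment at which its call begins: read the wrist's pose just before it. camera_model takes no time and is no camera call.
- finish_job(): hands the job in, once; it reports no verdict.
The state is a dict: "clock": time; "joint_positions": joint angles; "dq": joint speeds; "effort": joint torques, N m; "position": TCP position; "ee_rot": TCP orientation; "contact_force": force on the tool from outside, world axes, zero at the start; "ft_torque": the same for the moment, N m; "gripper_width": finger opening in m.
Only numpy, scipy, OpenCV 4.12 (cv2) and the standard library are available. Lean on these libraries where they do the work, as an engineer would, in place of code of your own. Each camera call takes 0.05 s, during which the arm holds its last target.

## Working session

There is one attempt and no reset: what is moved stays moved. The work goes in short steps, Python scripts to look and compute and a tool call to move; the robot and the scene stay as the last step left them, time stands still between calls to the robot, and variables do not carry over. Pictures are saved under pics/ and viewed, and the job is handed in when it is done.

Besides the shell and the picture viewer there is one more tool, called after ">>>" in YAML: its name, and indented under it one key for each argument. carry_out: Moves the arm, as the interface text tells. Its arguments: {"type":"object","properties":{"commands":{"type":"array"},"squeeze":{"type":"number"}},"required":["commands"]}

```bash
mkdir -p pics; ls; python3 - <<'E'
from workcell import sensors, camera, camera_model
import cv2,json
print(sensors.get_obs())
for n in ["scene","top","wrist"]:
    p,d=camera(n); cv2.imwrite(f"pics/{n}0.png",p[:,:,::-1]); 
    import numpy as np; np.save(f"pics/{n}0.npy",d); print(n,camera_model(n), d.min(),d.max())
E
```

```text
pics
{'clock': 0.0, 'joint_positions': array([-1.34901693e+00,  2.76572462e-01,  1.50614607e+00,  2.11326756e-05,
        1.36068014e+00, -1.21006041e-01]), 'dq': array([-0.00050872,  0.00065867, -0.00035849, -0.00042672, -0.00088182,
        0.00017977]), 'effort': array([ 5.15259435e-04, -4.16772687e+01, -2.45803410e+01, -3.88454446e-04,
        1.10536540e-02,  4.25135894e-06]), 'position': array([ 0.19313598, -0.54098208,  0.20444744]), 'ee_rot': array([ 0.12057402, -0.12062375,  0.69738445, -0.69610829]), 'contact_force': array([ 0.00188368, -0.21251543, -0.41243133]), 'ft_torque': array([-0.01653563, -0.00636559, -0.01006388]), 'gripper_width': 0.08548913461074045}
scene {'vertical_fov': 53.00316442454115, 'cx': 315.7295738432453, 'cy': 196.84450683247513, 'distortion': array([-0.07182356,  0.        ,  0.        ,  0.        ,  0.        ]), 'R': array([[-0.68153375,  0.73171856, -0.00998496],
       [ 0.57151803,  0.52369979, -0.6317481 ],
       [-0.45703269, -0.43626424, -0.77510943]]), 't': array([ 0.44834863, -0.24211091,  1.12228167])} 0.0 2.6945548
top {'vertical_fov': 
[... 221 characters left out ...]
.98139624, -0.0141455 , -0.19147147],
       [ 0.19121632,  0.01761525, -0.98138984]]), 't': array([-0.08597401,  0.54980228,  1.17885698])} 0.0 2.269778
wrist {'vertical_fov': 69.62664102247243, 'cx': 319.09604936356556, 'cy': 198.1052375695859, 'distortion': array([-0.04994871,  0.        ,  0.        ,  0.        ,  0.        ]), 'mount': array([[-6.16590584e-04,  9.63085168e-01,  2.69196174e-01,
        -6.83620279e-02],
       [ 5.20926096e-04, -2.69195879e-01,  9.63085306e-01,
        -1.70078123e-01],
       [ 9.99999674e-01,  7.34060643e-04, -3.35712552e-04,
         3.12274779e-04],
       [ 0.00000000e+00,  0.00000000e+00,  0.00000000e+00,
         1.00000000e+00]])} 0.0 0.98563343
```

View pics/scene0.png

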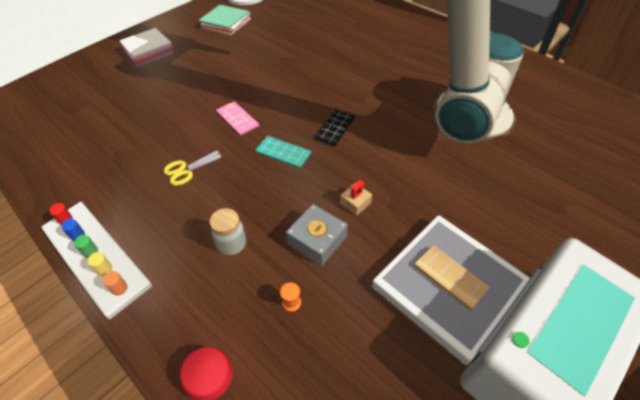

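View pics/top0.png

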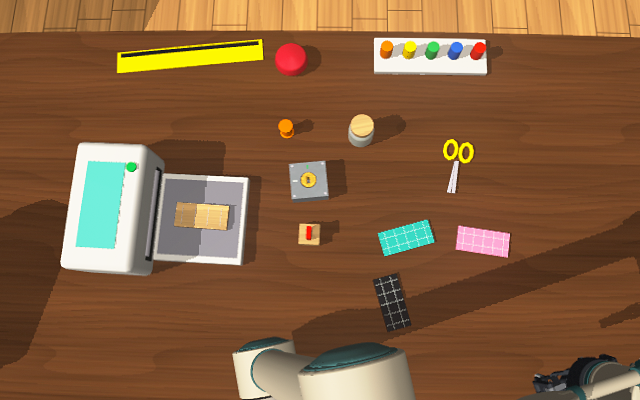

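View pics/wrist0.png

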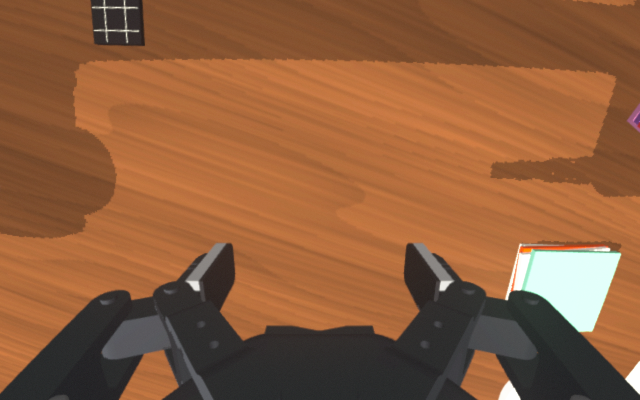

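The top view shows mat-shaped items at pixels (406,238) teal, (483,241) pink and (392,302) black. The teal panel at (103,205) is the cutter housing, which is too big and fixed. So the teal plate at (406,238) fits the description. I'll confirm it in an enlarged crop and measure it.

```bash
cat > h.py <<'E'
import numpy as np,cv2
from workcell import sensors,camera,camera_model
from scipy.spatial.transform import Rotation as Ro
def K(m):
    f=200/np.tan(np.radians(m["vertical_fov"])/2)
    return np.array([[f,0,m["cx"]],[0,f,m["cy"]],[0,0,1.]])
def Rq(q): return Ro.from_quat([q[1],q[2],q[3],q[0]]).as_matrix()
def rays(name,px,obs=None):
    m=camera_model(name); px=np.asarray(px,float).reshape(-1,1,2)
    u=cv2.undistortPoints(px,K(m),np.array(m["distortion"]),criteria=(3,50,1e-9)).reshape(-1,2) if False else cv2.undistortPointsIter(px,K(m),np.array(m["distortion"]),None,None,(3,50,1e-9)).reshape(-1,2)
    d=np.c_[u,np.ones(len(u))]
    if name=="wrist":
        M=np.array(m["mount"]); R=Rq(obs["ee_rot"]); 
        return R@M[:3,3]+np.array(obs["position"]), d@(R@M[:3,:3]).T
    R=np.array(m["R"]);t=np.array(m["t"])
    return -R.T@t, d@R
def onplane(name,px,z,obs=None):
    o,d=rays(name,px,obs); s=(z-o[2])/d[:,2]; return o+d*s[:,None]
def project(name,X,obs=None):
    m=camera_model(name); X=np.atleast_2d(np.asarray(X,float))
    if name=="wrist":
        M=np.array(m["mount"]); R=Rq(obs["ee_rot"]); Rc=(R@M[:3,:3]).T; t=-Rc@(R@M[:3,3]+np.array(obs["position"]))
    else: Rc=np.array(m["R"]);t=np.array(m["t"])
    return cv2.projectPoints(X,cv2.Rodrigues(Rc)[0],t,K(m),np.array(m["distortion"]))[0].reshape(-1,2)
def mask(img,lo,hi,roi=None):
    h=cv2.cvtColor(img,cv2.COLOR_RGB2HSV); k=cv2.inRange(h,np.array(lo),np.array(hi))
    if roi is not None:
        z=np.zeros_like(k);x0,y0,x1,y1=roi;z[y0:y1,x0:x1]=k[y0:y1,x0:x1];k=z
    return k
def biggest(k):
    c,_=cv2.findContours(k,cv2.RETR_EXTERNAL,cv2.CHAIN_APPROX_NONE)
    return max(c,key=cv2.contourArea)
def rect(P):
    (c,(w,h),a)=cv2.minAreaRect((P[:,:2]*1000).astype(np.float32))
    if w>h: a+=90; w,h=h,w
    a=(a+90)%180-90   # angle of short axis (x axis), deg
    return np.array(c)/1000,w,h,a
def save(n,img,roi=None,s=1):
    if roi: x0,y0,x1,y1=roi; img=img[y0:y1,x0:x1]
    cv2.imwrite("pics/"+n,cv2.resize(img,None,fx=s,fy=s,interpolation=cv2.INTER_CUBIC)[:,:,::-1])
E
python3 - <<'E'
from h import *
img=cv2.imread("pics/top0.png")[:,:,::-1].copy()
save("crop_mat.png",img,(360,200,530,340),4)
save("crop_key.png",img,(150,140,350,270),4)
k=mask(img,(75,80,80),(100,255,255),(360,200,450,270)); c=biggest(k).reshape(-1,2); print(len(c)); print("mat",rect(onplane("top",c,0.008)))
hsv=cv2.cvtColor(img,cv2.COLOR_RGB2HSV)
print(hsv[215,185],hsv[215,220],hsv[238,240],hsv[205,165],hsv[180,308],hsv[185,308],hsv[234,309],hsv[242,303])
k=mask(img,(0,150,100),(8,255,255),(290,215,330,255)); c=biggest(k).reshape(-1,2)
print("red px",c.min(0),c.max(0), rect(onplane("top",c,0.064)))
E
```

```text
142
mat (array([ 0.47940027, -0.27865768]), 60.12073516845703, 131.8244171142578, 16.514713287353516)
[ 17 132 178] [ 18 115 238] [ 23   8 253] [150   6 118] [125  24 141] [ 24 189 250] [  3 255 255] [ 20 125 247]
red px [306 226] [311 239] (array([ 0.48021222, -0.03944663]), 11.931005477905273, 31.268041610717773, -88.71823048591614)
```

View pics/crop_mat.png

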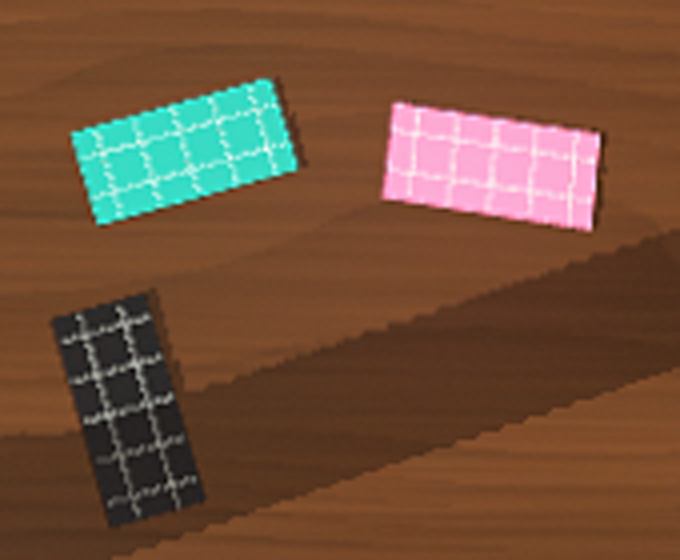

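View pics/crop_key.png

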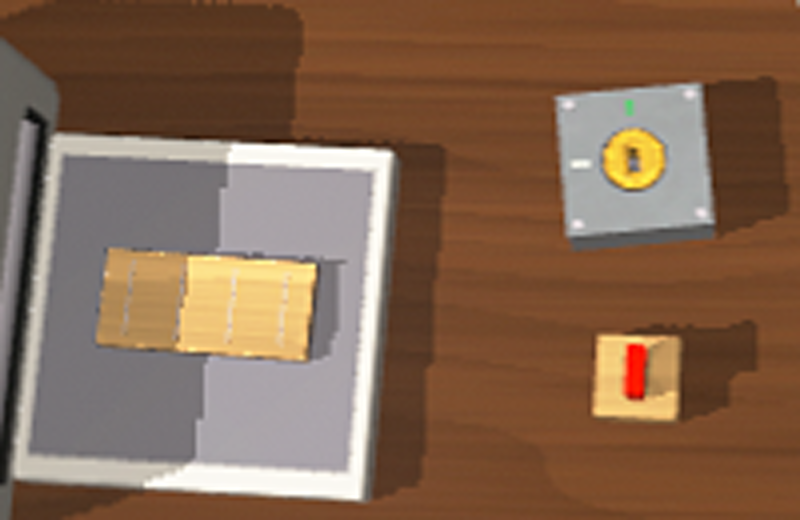

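The crop confirms it: a teal plate with a white grid centred at about (406,238), measuring 60 x 132 mm as it should. The die is at about (201,216), the key handle at (308,232) and the brass keyway at (308,180). Next I'll measure the rest and work out the first move.

```bash
python3 - <<'E'
from h import *
img=cv2.imread("pics/top0.png")[:,:,::-1].copy(); D=np.load("pics/top0.npy")
def R(n,k,z):
    c=biggest(k).reshape(-1,2); r=rect(onplane("top",c,z)); 
    m=camera_model("top"); o,d=rays("top",[[c[:,0].mean(),c[:,1].mean()]]); dz=D[int(c[:,1].mean()),int(c[:,0].mean())]
    print(n,r[0].round(4),[round(float(v),1) for v in r[1:]],"depth pt",(o+d[0]*dz).round(3))
R("mat",mask(img,(75,80,80),(100,255,255),(360,200,450,270)),.008)
R("die",mask(img,(10,60,100),(25,255,255),(165,195,240,240)),.044)
R("stand",mask(img,(10,60,150),(25,170,255),(292,215,330,255)),.03)
R("brass",mask(img,(18,150,120),(32,255,255),(295,165,322,195)),.046)
R("red",mask(img,(0,150,100),(8,255,255),(290,215,330,255)),.064)
k=mask(img,(100,0,80),(150,60,255),(285,155,335,205)); R("pod",k,.045)
k=mask(img,(0,0,0),(180,120,120),(300,172,317,190)); c=[np.argwhere(k)[:,::-1]]; print(len(c[0]))
o=sensors.get_obs(); Rt=Rq(o["ee_rot"]); print("tool axes (cols)\n",Rt.round(3)); 
E
```

```text
mat [ 0.4794 -0.2787] [60.1, 131.8, 16.5] depth pt [ 0.479 -0.278  0.01 ]
die [0.5202 0.2265] [61.7, 131.3, -3.3] depth pt [0.52  0.226 0.041]
stand [ 0.4825 -0.0379] [51.5, 51.8, -89.1] depth pt [ 0.477 -0.04   0.067]
brass [ 0.6157 -0.0342] [34.6, 35.6, -88.8] depth pt [ 0.621 -0.033  0.021]
red [ 0.4802 -0.0394] [11.9, 31.3, -88.7] depth pt [ 0.48  -0.039  0.065]
pod [ 0.6257 -0.0238] [21.6, 56.9, 72.0] depth pt [ 0.627 -0.022  0.047]
8
tool axes (cols)
 [[-0.942 -0.     0.336]
 [-0.336  0.001 -0.942]
 [-0.    -1.    -0.001]]
```

>>> carry_out:
  commands:
    - {"tx":-0.357,"tz":-0.151,"ty":0.05,"twist":-1.515,"fingers":1}
    - {"tx":-0.357,"tz":-0.151,"ty":0.05,"twist":-1.515,"fingers":1}
    - {"tx":-0.357,"tz":-0.151,"ty":0.05,"twist":-1.515,"fingers":1}
    - {"tx":-0.357,"tz":-0.151,"ty":0.05,"twist":-1.515,"fingers":1}
    - {"tx":-0.357,"tz":-0.151,"ty":0.05,"twist":-1.515,"fingers":1}
    - {"tx":-0.357,"tz":-0.151,"ty":0.05,"twist":-1.515,"fingers":1}
    - {"tx":-0.357,"tz":-0.151,"ty":0.05,"twist":-1.515,"fingers":1}
    - {"tx":-0.357,"tz":-0.151,"ty":0.05,"twist":-1.515,"fingers":1}
    - {"tx":-0.357,"tz":-0.151,"ty":0.05,"twist":-1.515,"fingers":1}
    - {"tx":-0.357,"tz":-0.151,"ty":0.05,"twist":-1.515,"fingers":1}
    - {"tx":-0.357,"tz":-0.151,"ty":0.05,"twist":-1.515,"fingers":1}
    - {"tx":-0.357,"tz":-0.151,"ty":0.05,"twist":-1.515,"fingers":1}
    - {"tx":-0.357,"tz":-0.151,"ty":0.05,"twist":-1.515,"fingers":1}
    - {"tx":-0.357,"tz":-0.151,"ty":0.05,"twist":-1.515,"fingers":1}
    - {"tx":-0.357,"tz":-0.151,"ty":0.05,"twist":-1.515,"fingers":1}
    - {"tx":-0.357,"tz":-0.151,"ty":0.05,"twist":-1.515,"fingers":1}

```text
clock: 1.48
position: [0.4784, -0.2791, 0.1549]
ee_rot: [0.566, -0.565, 0.424, -0.424]
contact_force: [0.4, -0.6, 0.7]
gripper_width: 0.0853
```

```bash
cat >> h.py <<'E'
def move_to(obs,xy,z,yaw):
    """tool shift to world target; yaw (deg) of the jaw axis"""
    R=Rq(obs["ee_rot"]); d=R.T@(np.array([xy[0],xy[1],z])-obs["position"])
    y0=np.degrees(np.arctan2(R[1,2],R[0,2])); dy=(yaw-y0+180)%360-180
    print("tx ty tz",d.round(4),"twist",round(-np.radians(dy),4),"yaw now",round(y0,2),"pos",np.round(obs["position"],4),"clock",obs["clock"],"F",np.round(obs["contact_force"],1),"w",round(obs["gripper_width"],4))
E
python3 - <<'E'
from h import *
o=sensors.get_obs(); img,d=camera("wrist"); save("w1.png",img)
k=mask(img,(75,80,60),(100,255,255)); 
c=biggest(k).reshape(-1,2); r=rect(onplane("wrist",c,.008,o)); print(r)
move_to(o,r[0],0.0,r[3])
E
```

```text
(array([ 0.48148126, -0.27904178]), 60.444515228271484, 129.9221649169922, 16.447919845581055)
tx ty tz [0.001  0.1549 0.003 ] twist -0.0026 yaw now 16.3 pos [ 0.4784 -0.2791  0.1549] clock 1.4833 F [ 0.4 -0.6  0.7] w 0.0853
```

View pics/w1.png

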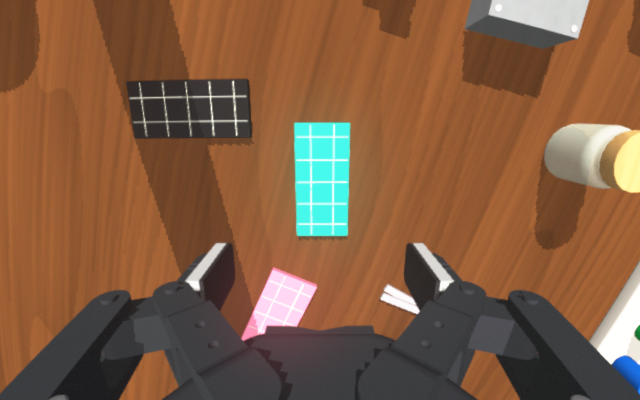

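The wrist view shows the teal mat at (295–350, 122–237), measuring 60.4 x 129.9 mm and centred between the jaws. I'm descending to it.

>>> carry_out:
  commands:
    - {"tx":0.001,"tz":0.002,"ty":0.04,"fingers":1}
    - {"tx":0.001,"tz":0.002,"ty":0.08,"fingers":1}
    - {"tx":0.001,"tz":0.002,"ty":0.12,"fingers":1}
    - {"tx":0.001,"tz":0.002,"ty":0.14,"fingers":1}
    - {"tx":0.001,"tz":0.002,"ty":0.15,"fingers":1}
    - {"tx":0.001,"tz":0.002,"ty":0.156,"fingers":1}
    - {"tx":0.001,"tz":0.002,"ty":0.156,"fingers":1}
  squeeze: 25

```text
validation failed for argument at $.co...
```

>>> carry_out:
  commands:
    - {"fingers":0.72}
    - {"fingers":0.72}
    - {"fingers":0.6}
    - {"fingers":0.5}
    - {"fingers":0.5}
    - {"fingers":0.5}
  squeeze: 25

```text
validation failed for argument at $.co...
```

```bash
python3 - <<'E'
from h import *
o=sensors.get_obs(); img,d=camera("wrist"); save("w2.png",img)
move_to(o,(.48,-.279),0.0,16.4)
E
```

```text
tx ty tz [0.0005 0.1549 0.0016] twist -0.0013 yaw now 16.32 pos [ 0.4784 -0.2791  0.1549] clock 1.5333 F [-0.1 -0.7 -0.6] w 0.0856
```

View pics/w2.png

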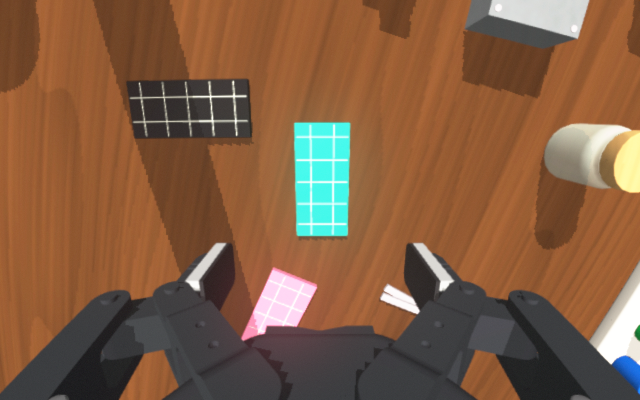

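Both calls were refused and the arm didn't move. The likely cause is that every row needs all five keys.

>>> carry_out:
  commands:
    - {"tx":0.001,"tz":0.002,"ty":0.04,"twist":0,"fingers":1}
    - {"tx":0.001,"tz":0.002,"ty":0.08,"twist":0,"fingers":1}
    - {"tx":0.001,"tz":0.002,"ty":0.12,"twist":0,"fingers":1}
    - {"tx":0.001,"tz":0.002,"ty":0.14,"twist":0,"fingers":1}
    - {"tx":0.001,"tz":0.002,"ty":0.15,"twist":0,"fingers":1}
    - {"tx":0.001,"tz":0.002,"ty":0.156,"twist":0,"fingers":1}
    - {"tx":0.001,"tz":0.002,"ty":0.156,"twist":0,"fingers":1}
  squeeze: 25

```text
clock: 2.17
position: [0.4806, -0.2795, -0.0014]
ee_rot: [0.566, -0.566, 0.425, -0.423]
contact_force: [-0.9, -1.1, 0.0]
gripper_width: 0.0854
```

>>> carry_out:
  commands:
    - {"tx":0,"ty":0,"tz":0,"twist":0,"fingers":0.75}
    - {"tx":0,"ty":0,"tz":0,"twist":0,"fingers":0.72}
    - {"tx":0,"ty":0,"tz":0,"twist":0,"fingers":0.6}
    - {"tx":0,"ty":0,"tz":0,"twist":0,"fingers":0.5}
    - {"tx":0,"ty":0,"tz":0,"twist":0,"fingers":0.5}
    - {"tx":0,"ty":0,"tz":0,"twist":0,"fingers":0.5}
  squeeze: 25

```text
clock: 2.67
position: [0.4808, -0.2797, -0.0009]
ee_rot: [0.566, -0.566, 0.424, -0.424]
contact_force: [0.2, 0.2, 0.4]
gripper_width: 0.043
```

```bash
python3 - <<'E'
from h import *
o=sensors.get_obs(); img,d=camera("wrist"); save("w3.png",img)
move_to(o,(.48,-.279),0.0,16.4)
E
```

```text
tx ty tz [-0.0009 -0.0009 -0.0006] twist -0.0017 yaw now 16.31 pos [ 0.4808 -0.2797 -0.0009] clock 2.6667 F [0.2 0.2 0.4] w 0.043
```

View pics/w3.png

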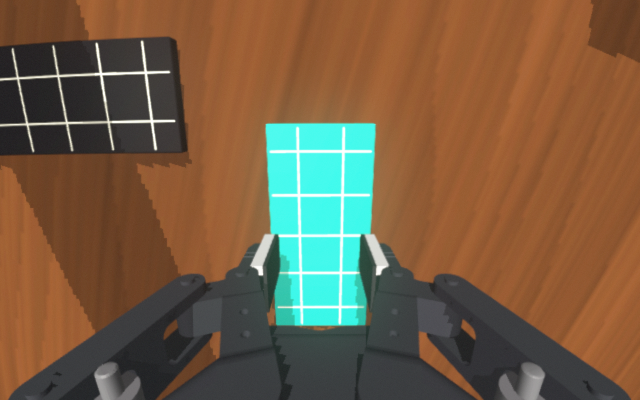

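The fingers closed to 43 mm, passing above the mat, so the tips sat too high. I'll reopen and go lower.

>>> carry_out:
  commands:
    - {"tx":0,"ty":-0.002,"tz":0,"twist":0,"fingers":0.87}
    - {"tx":0,"ty":0,"tz":0,"twist":0,"fingers":0.87}
    - {"tx":0,"ty":0,"tz":0,"twist":0,"fingers":0.87}
    - {"tx":0,"ty":0,"tz":0,"twist":0,"fingers":0.87}
    - {"tx":0,"ty":0.003,"tz":0,"twist":0,"fingers":0.87}
    - {"tx":0,"ty":0.006,"tz":0,"twist":0,"fingers":0.87}
    - {"tx":0,"ty":0.006,"tz":0,"twist":0,"fingers":0.87}
  squeeze: 25

```text
clock: 3.3
position: [0.4802, -0.2793, -0.0078]
ee_rot: [0.566, -0.566, 0.425, -0.423]
contact_force: [-1.0, -1.0, -0.8]
gripper_width: 0.0743
```

>>> carry_out:
  commands:
    - {"tx":0,"ty":0,"tz":0,"twist":0,"fingers":0.75}
    - {"tx":0,"ty":0,"tz":0,"twist":0,"fingers":0.65}
    - {"tx":0,"ty":0,"tz":0,"twist":0,"fingers":0.6}
    - {"tx":0,"ty":0,"tz":0,"twist":0,"fingers":0.6}
  squeeze: 25

```text
clock: 3.63
position: [0.4803, -0.2793, -0.0078]
ee_rot: [0.566, -0.566, 0.425, -0.423]
contact_force: [-0.2, 0.5, -0.3]
gripper_width: 0.0512
```

```bash
python3 - <<'E'
from h import *
o=sensors.get_obs(); img,d=camera("wrist"); save("w4.png",img)
move_to(o,(.48,-.279),0.0,16.4)
E
```

```text
tx ty tz [-0.0004 -0.0078 -0.0002] twist -0.0016 yaw now 16.31 pos [ 0.4803 -0.2793 -0.0078] clock 3.6333 F [-0.2  0.5 -0.3] w 0.0512
```

View pics/w4.png

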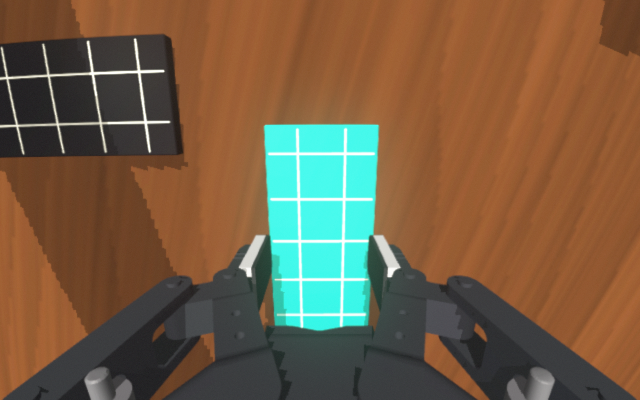

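The opening is 51 mm, less than the 60 mm mat, with no contact, so the tips are still above it. I'll measure the fingertip height from the wrist depth.

```bash
python3 - <<'E'
from h import *
o=sensors.get_obs(); img,d=camera("wrist")
ys,xs=np.mgrid[150:330,200:440]; px=np.c_[xs.ravel(),ys.ravel()]
c,r=rays("wrist",px,o); P=c+r*d[ys.ravel(),xs.ravel()][:,None]
R=Rq(o["ee_rot"]); T=(P-o["position"])@R
for z0 in (-1,1):
    s=(z0*T[:,2]>.015)&(z0*T[:,2]<.06)&(abs(T[:,0])<.03)&(P[:,2]>-.05)
    near=s&(d[ys.ravel(),xs.ravel()]>0)
    g=(img[ys.ravel(),xs.ravel()].max(1)-img[ys.ravel(),xs.ravel()].min(1)<25)&near
    print(z0,g.sum(),"min world z of grey pts",np.sort(P[g][:,2])[[0,5,20,50]].round(4), "tool y max",np.sort(T[g][:,1])[-20:][::5].round(4))
for p in [(262,237),(262,245),(255,260),(265,270),(378,240),(385,255),(376,270),(320,180),(320,300),(200,200)]:
    c,r=rays("wrist",[p],o); q=c+r[0]*d[p[1],p[0]]; print(p,img[p[1],p[0]],q.round(4),((q-o["position"])@R).round(4))
E
```

```text
-1 4527 min world z of grey pts [0.0011 0.002  0.0089 0.0095] tool y max [-0.0166 -0.0165 -0.0103 -0.0094]
1 4480 min world z of grey pts [0.0007 0.008  0.0089 0.0093] tool y max [-0.0167 -0.0166 -0.016  -0.0155]
(262, 237) [217 218 212] [ 0.4504 -0.2767  0.0306] [-0.011  -0.0383 -0.028 ]
(262, 245) [73 88 80] [ 0.4521 -0.2762  0.04  ] [-0.011  -0.0477 -0.0262]
(255, 260) [73 84 77] [ 0.452  -0.2761  0.055 ] [-0.0112 -0.0627 -0.0262]
(265, 270) [40 64 53] [ 0.4565 -0.2875  0.0415] [ 0.0011 -0.0493 -0.0251]
(378, 240) [217 219 213] [ 0.5051 -0.261   0.0334] [-0.0107 -0.0412  0.029 ]
(385, 255) [218 219 213] [ 0.5051 -0.261   0.0494] [-0.0107 -0.0572  0.0289]
(376, 270) [43 70 58] [ 0.5046 -0.2702  0.0469] [-0.0021 -0.0547  0.0259]
(320, 180) [ 73 250 238] [ 0.4712 -0.2454  0.0086] [-0.0352 -0.0163  0.0008]
(320, 300) [ 60 248 234] [ 0.4923 -0.3172  0.0098] [ 0.0397 -0.0176  0.0009]
(200, 200) [157  95  55] [ 0.4074 -0.2779  0.0017] [-0.0218 -0.0094 -0.0695]
```

```bash
python3 - <<'E'
from h import *
o=sensors.get_obs(); img,d=camera("wrist"); R=Rq(o["ee_rot"])
for col in (258,264,269,380,373,250,390):
    print("col",col)
    for row in range(226,300,6):
        c,r=rays("wrist",[(col,row)],o); q=c+r[0]*d[row,col]; print("  ",row,img[row,col],((q-o["position"])@R).round(4),q[2].round(4))
save("w5.png",img,(220,200,420,350),4)
E
```

```text
col 258
   226 [146 104  67] [-0.0055 -0.0089 -0.0363] 0.0012
   232 [145 103  65] [-0.0018 -0.0095 -0.0364] 0.0017
   238 [216 218 211] [-0.0108 -0.0392 -0.0298] 0.0315
   244 [217 218 212] [-0.0111 -0.0467 -0.0282] 0.039
   250 [193 196 189] [-0.0112 -0.0533 -0.0269] 0.0455
   256 [61 76 68] [-0.0106 -0.058  -0.026 ] 0.0503
   262 [43 63 53] [-0.0097 -0.0617 -0.0253] 0.054
   268 [42 61 53] [-0.0072 -0.0622 -0.0253] 0.0545
   274 [40 60 50] [-0.0049 -0.0632 -0.0252] 0.0555
   280 [38 59 49] [-0.0023 -0.0636 -0.0253] 0.0559
   286 [36 56 47] [-0.0012 -0.0663 -0.0248] 0.0586
   292 [38 57 47] [ 0.0023 -0.0654 -0.0252] 0.0577
   298 [38 55 47] [ 0.0051 -0.0656 -0.0254] 0.0578
col 264
   226 [146 106  71] [-0.0056 -0.0092 -0.0326] 0.0015
   232 [146 107  69] [-0.0017 -0.0091 -0.0329] 0.0014
   238 [148 155 148] [-0.0111 -0.0397 -0.0267] 0.0319
   244 [61 80 71] [-0.0109 -0.0463 -0.0255] 0.0386
   250 [43 69 56] [-0.0091 -0.0489 -0.0251] 0.0412
   256 [42 67 56] [-0.0063 -0.0496 -0.0251] 0.0419
   262 [40 67 55] [-0.0034 -0.0498 -0.0253] 0.0421
   268 [41 66 55] [-0.0008 -0.0508 -0.0252
[... 3007 characters left out ...]
93
col 390
   226 [153 106  66] [-0.0058 -0.0097  0.0426] 0.0019
   232 [154 108  68] [-0.0021 -0.01    0.0428] 0.0022
   238 [151 104  66] [ 0.0019 -0.0097  0.0432] 0.0019
   244 [112  91  72] [-0.0072 -0.0383  0.0358] 0.0305
   250 [195 197 192] [-0.0109 -0.0526  0.0321] 0.0449
   256 [217 218 213] [-0.011  -0.0587  0.0307] 0.0509
   262 [217 218 212] [-0.0107 -0.0634  0.0296] 0.0557
   268 [249 249 246] [-0.0112 -0.0693  0.0282] 0.0616
   274 [251 251 249] [-0.0077 -0.0679  0.0288] 0.0601
   280 [65 79 74] [-0.0065 -0.0704  0.0283] 0.0627
   286 [62 76 73] [-0.012  -0.0832  0.0249] 0.0755
   292 [57 70 67] [-0.0162 -0.093   0.0223] 0.0853
   298 [62 74 71] [-0.0169 -0.0971  0.0213] 0.0894
```

View pics/w5.png

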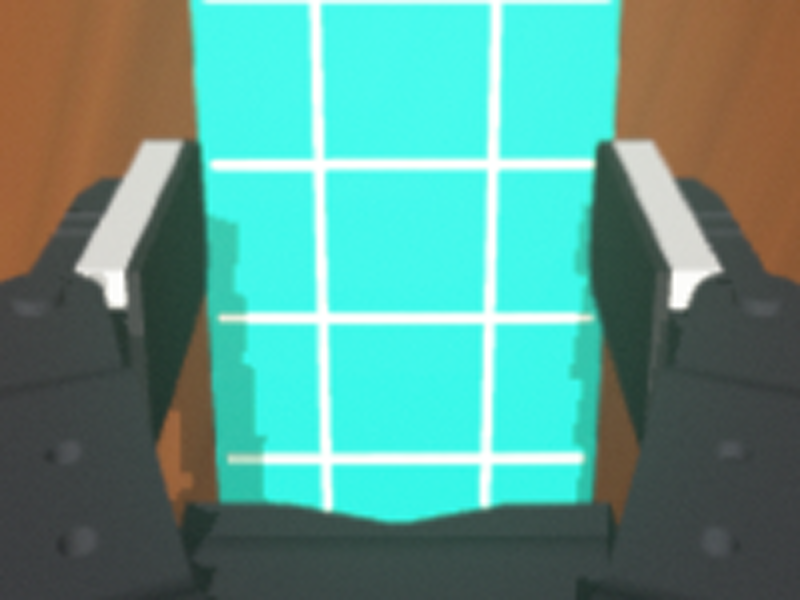

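The picture shows the white pad tips at about (262,237) and (378,238). That is roughly 36 mm behind the TCP and about 28 mm above the table, so they sit higher than the nominal description implied. I'll open and lower further in stages, watching the force.

>>> carry_out:
  commands:
    - {"tx":0,"ty":0,"tz":0,"twist":0,"fingers":0.87}
    - {"tx":0,"ty":0,"tz":0,"twist":0,"fingers":0.87}
    - {"tx":0,"ty":0.005,"tz":0,"twist":0,"fingers":0.87}
    - {"tx":0,"ty":0.01,"tz":0,"twist":0,"fingers":0.87}
    - {"tx":0,"ty":0.014,"tz":0,"twist":0,"fingers":0.87}
    - {"tx":0,"ty":0.016,"tz":0,"twist":0,"fingers":0.87}
  squeeze: 25

```text
clock: 4.28
position: [0.4797, -0.2789, -0.0247]
ee_rot: [0.566, -0.566, 0.425, -0.423]
contact_force: [-0.3, 0.4, 0.1]
gripper_width: 0.0741
```

```bash
cat >> h.py <<'E'
def tips(o,img,d):
    """lowest pad points seen in the wrist depth, tool coords and world z; half-opening from gripper_width"""
    R=Rq(o["ee_rot"]); w=o["gripper_width"]/2
    ys,xs=np.mgrid[150:300,150:500]; px=np.c_[xs.ravel(),ys.ravel()]; dd=d[ys.ravel(),xs.ravel()]
    c,r=rays("wrist",px,o); P=c+r*dd[:,None]; T=(P-o["position"])@R
    for s in (-1,1):
        g=(dd>0)&(abs(s*T[:,2]-w)<.004)&(abs(T[:,0])<.0105)&(P[:,2]>.001)
        g&=T[:,1]<np.percentile(T[g][:,1],100)
        i=np.argsort(-T[g][:,1])[:60:10]; print("side",s,"tip tool y",T[g][i,1].round(4),"world z",P[g][i,2].round(4))
E
python3 - <<'E'
from h import *
o=sensors.get_obs(); img,d=camera("wrist"); save("w6.png",img)
tips(o,img,d); move_to(o,(.48,-.279),0.0,16.4)
E
```

```text
side -1 tip tool y [-0.0257 -0.0257 -0.0257 -0.0258 -0.0258 -0.0258] world z [0.001  0.001  0.0011 0.0011 0.0011 0.0011]
side 1 tip tool y [-0.0258 -0.0258 -0.0259 -0.0259 -0.0259 -0.026 ] world z [0.001  0.001  0.0011 0.0011 0.0011 0.0012]
tx ty tz [ 0.0001 -0.0247  0.0002] twist -0.0017 yaw now 16.3 pos [ 0.4797 -0.2789 -0.0247] clock 4.2833 F [-0.3  0.4  0.1] w 0.0741
```

View pics/w6.png

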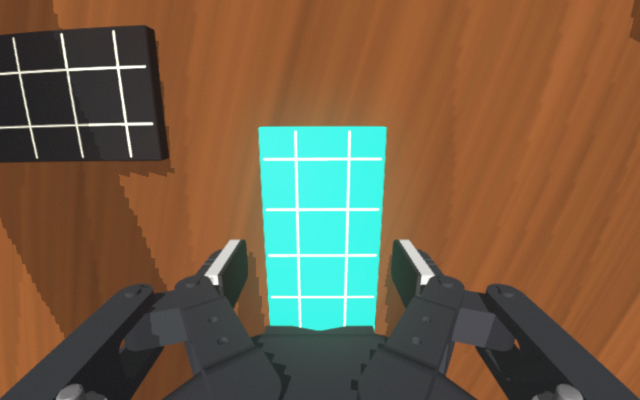

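>>> carry_out:
  commands:
    - {"tx":0,"ty":0.003,"tz":0,"twist":0,"fingers":0.87}
    - {"tx":0,"ty":0.006,"tz":0,"twist":0,"fingers":0.87}
    - {"tx":0,"ty":0.007,"tz":0,"twist":0,"fingers":0.87}
  squeeze: 25

```text
clock: 4.58
position: [0.4793, -0.2786, -0.0325]
ee_rot: [0.566, -0.566, 0.426, -0.422]
contact_force: [-0.7, 0.3, 0.0]
gripper_width: 0.0742
```

>>> carry_out:
  commands:
    - {"tx":0,"ty":0,"tz":0,"twist":0,"fingers":0.75}
    - {"tx":0,"ty":0,"tz":0,"twist":0,"fingers":0.65}
    - {"tx":0,"ty":0,"tz":0,"twist":0,"fingers":0.6}
    - {"tx":0,"ty":0,"tz":0,"twist":0,"fingers":0.6}
  squeeze: 25

```text
clock: 4.92
position: [0.481, -0.2793, -0.0308]
ee_rot: [0.566, -0.565, 0.425, -0.424]
contact_force: [0.5, 1.9, 7.7]
gripper_width: 0.0589
```

>>> carry_out:
  commands:
    - {"tx":0,"ty":-0.003,"tz":0,"twist":0,"fingers":0.6}
    - {"tx":0,"ty":-0.02,"tz":0,"twist":0,"fingers":0.6}
    - {"tx":0,"ty":-0.055,"tz":0,"twist":0,"fingers":0.6}
    - {"tx":0,"ty":-0.09,"tz":0,"twist":0,"fingers":0.6}
    - {"tx":0,"ty":-0.12,"tz":0,"twist":0,"fingers":0.6}
    - {"tx":0,"ty":-0.12,"tz":0,"twist":0,"fingers":0.6}
  squeeze: 25

```text
clock: 5.42
position: [0.4846, -0.2823, 0.0955]
ee_rot: [0.566, -0.565, 0.42, -0.428]
contact_force: [0.5, -0.5, -0.8]
gripper_width: 0.0593
```

```bash
python3 - <<'E'
from h import *
o=sensors.get_obs(); img,d=camera("wrist"); save("w7.png",img); np.save("pics/w7.npy",d)
R=Rq(o["ee_rot"]); M=np.array(camera_model("wrist")["mount"])
# mat visible points in tool frame by depth
k=mask(img,(75,80,60),(100,255,255)); k=cv2.morphologyEx(k,cv2.MORPH_CLOSE,np.ones((7,7)));c=biggest(k).reshape(-1,2)
ys,xs=np.nonzero(cv2.erode(k,np.ones((5,5)))); ok=d[ys,xs]>0; ys,xs=ys[ok],xs[ok]
cc,r=rays("wrist",np.c_[xs,ys],o); P=cc+r*d[ys,xs][:,None]; T=(P-o["position"])@R
print("mat top tool y median",np.median(T[:,1]).round(4), np.percentile(T[:,1],[5,95]).round(4)); print("x range",T[:,0].min(),T[:,0].max(),"plane fit",np.linalg.lstsq(np.c_[T[:,0],T[:,2],np.ones(len(T))],T[:,1],rcond=None)[0].round(4))
# far edge and side edges on plane of top
zt=o["position"][2]-np.median(T[:,1])
E_=(onplane("wrist",c,zt,o)-o["position"])@R; print("x",E_[:,0].min().round(4),"z",E_[:,2].min().round(4),E_[:,2].max().round(4)); 
for a,b in ((-.06,-.05),(-.05,-.04),(-.04,-.03),(-.03,-.02)):
    s=(E_[:,0]>a)&(E_[:,0]<b); print(a,E_[s,2].min().round(4),E_[s,2].max().round(4))
s=E_[:,0]<E_[:,0].min()+.004; print(np.polyfit(E_[s,2],E_[s,0],1))
move_to(o,(.5202,.2265),.1,-3.3)
E
```

```text
mat top tool y median -0.0403 [-0.0415 -0.0393]
x range -0.06367534563938909 0.1062534411696393 plane fit [ 0.0218 -0.0023 -0.04  ]
x -0.0645 z -0.0369 0.0381
-0.06 -0.0292 0.03
-0.05 -0.0292 0.0301
-0.04 -0.0293 0.0301
-0.03 -0.0294 0.0302
[-0.00043014 -0.06422423]
tx ty tz [-0.4784 -0.007   0.1768] twist 0.3418 yaw now 16.28 pos [ 0.4846 -0.2823  0.0955] clock 5.4167 F [ 0.5 -0.5 -0.8] w 0.0593
```

View pics/w7.png

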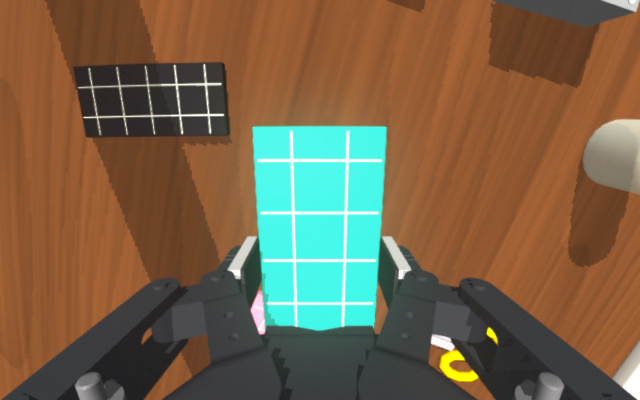

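The mat is held level at (253–387, 127–330). Its centre is within 1 mm of the TCP axis and its underside is about 31 mm above TCP z. Before carrying it over, I'll check clearance to the roller housing.

```bash
python3 - <<'E'
from h import *
img=cv2.imread("pics/top0.png")[:,:,::-1].copy()
# bed corners at z=.03 read from crop_key (x4 crop at 150,140)
for n,p in {"front-near(right-bottom)":(150+368/4,140+500/4),"right-top":(150+397/4,140+150/4),"left-top at housing":(150+57/4,140+135/4),"left-bot":(150+14/4,140+475/4)}.items(): print(n,onplane("top",[p],.03)[0].round(4))
# die corners z=.044 and distance
for p in [(106,249),(318,263),(308,361),(97,345)]: print("die",onplane("top",[(150+p[0]/4,140+p[1]/4)],.044)[0].round(4))
s=cv2.imread("pics/scene0.png")[:,:,::-1].copy(); save("crop_sc.png",s,(350,200,510,370),4)
k=mask(s,(10,50,110),(25,255,255),(405,235,495,315)); c=biggest(k).reshape(-1,2)
q=cv2.approxPolyDP(c,4,True).reshape(-1,2); print(q.tolist()); print(onplane("scene",q,.044).round(4))
E
```

```text
front-near(right-bottom) [0.4027 0.1221 0.03  ]
right-top [0.6216 0.1143 0.03  ]
left-top at housing [0.6287 0.3313 0.03  ]
left-bot [0.4136 0.3415 0.03  ]
die [0.5529 0.2899 0.044 ]
die [0.5461 0.1573 0.044 ]
die [0.4853 0.1602 0.044 ]
die [0.493  0.2911 0.044 ]
[[432, 245], [414, 264], [472, 308], [489, 286]]
[[0.4915 0.162  0.044 ]
 [0.5517 0.1599 0.044 ]
 [0.5563 0.2893 0.044 ]
 [0.4961 0.2912 0.044 ]]
```

View pics/crop_sc.png

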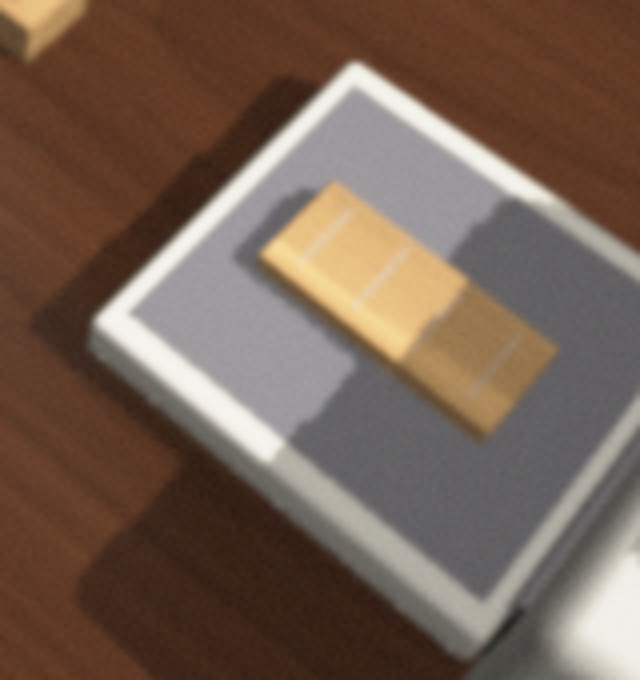

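>>> carry_out:
  commands:
    - {"tx":-0.343,"ty":0,"tz":0.137,"twist":0.342,"fingers":0.6}
    - {"tx":-0.343,"ty":0,"tz":0.137,"twist":0.342,"fingers":0.6}
    - {"tx":-0.343,"ty":0,"tz":0.137,"twist":0.342,"fingers":0.6}
    - {"tx":-0.343,"ty":0,"tz":0.137,"twist":0.342,"fingers":0.6}
    - {"tx":-0.343,"ty":0,"tz":0.137,"twist":0.342,"fingers":0.6}
    - {"tx":-0.343,"ty":0,"tz":0.137,"twist":0.342,"fingers":0.6}
    - {"tx":-0.343,"ty":0,"tz":0.137,"twist":0.342,"fingers":0.6}
    - {"tx":-0.343,"ty":0,"tz":0.137,"twist":0.342,"fingers":0.6}
    - {"tx":-0.343,"ty":0.02,"tz":0.137,"twist":0.342,"fingers":0.6}
    - {"tx":-0.343,"ty":0.035,"tz":0.137,"twist":0.342,"fingers":0.6}
    - {"tx":-0.343,"ty":0.035,"tz":0.137,"twist":0.342,"fingers":0.6}
    - {"tx":-0.343,"ty":0.035,"tz":0.137,"twist":0.342,"fingers":0.6}
  squeeze: 25

```text
clock: 6.47
position: [0.5165, 0.0865, 0.055]
ee_rot: [-0.485, 0.486, -0.513, 0.515]
contact_force: [0.6, -0.5, -1.2]
gripper_width: 0.059
```

```bash
python3 - <<'E'
from h import *
o=sensors.get_obs(); img,d=camera("wrist"); save("w8.png",img)
move_to(o,(.5202,.2265),.014,-3.3)
hsv=cv2.cvtColor(img,cv2.COLOR_RGB2HSV)
k=mask(img,(8,50,90),(26,255,255),(0,0,640,128)); k=cv2.morphologyEx(k,cv2.MORPH_OPEN,np.ones((5,5))); c=biggest(k).reshape(-1,2); print(c.min(0),c.max(0),cv2.contourArea(c))
print(rect(onplane("wrist",c,.044,o)))
E
```

```text
tx ty tz [-0.1402  0.0405 -0.0043] twist 0.0013 yaw now -3.22 pos [0.5165 0.0865 0.055 ] clock 6.4667 F [ 0.6 -0.5 -1.2] w 0.059
[0 0] [151 127] 18088.5
(array([0.36706564, 0.19698917]), 75.6136245727539, 105.34281921386719, 85.00721740722656)
```

View pics/w8.png

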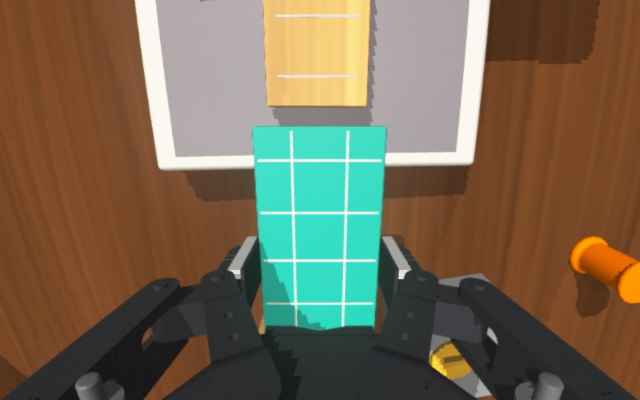

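```bash
python3 - <<'E'
from h import *
img=cv2.imread("pics/w8.png")[:,:,::-1].copy(); o=sensors.get_obs(); R=Rq(o["ee_rot"])
k=mask(img,(8,50,150),(26,255,255),(250,0,390,122)); k=cv2.morphologyEx(k,cv2.MORPH_CLOSE,np.ones((7,7))); c=biggest(k).reshape(-1,2)
T=(onplane("wrist",c,.044,o)-o["position"])@R
inn=c[:,1]>2
T=T[inn]; near=T[:,0].max(); print("near edge x",near.round(4))
L=T[(T[:,2]<np.median(T[:,2])-.02)&(T[:,0]<near-.006)];Rr=T[(T[:,2]>np.median(T[:,2])+.02)&(T[:,0]<near-.006)]
pl=np.polyfit(L[:,0],L[:,2],1);pr=np.polyfit(Rr[:,0],Rr[:,2],1); print("sides z at near",pl,pr,"width",(np.polyval(pr,near)-np.polyval(pl,near)).round(4))
N=T[T[:,0]>near-.004]; N=N[abs(N[:,2]-np.median(N[:,2]))<.022]; pn=np.polyfit(N[:,2],N[:,0],1); print("near line",pn)
sl=(pl[0]+pr[0])/2; cx=np.polyval(pn,(pl[1]+pr[1])/2)+.0005-.065; cz=np.polyval((pl+pr)/2,cx); print("die centre tool",cx.round(4),cz.round(4),"world",(o["position"]+R@[cx,0,cz]).round(4),"slope",sl.round(4))
k=mask(img,(75,80,60),(100,255,255),(240,100,400,335)); k=cv2.morphologyEx(k,cv2.MORPH_CLOSE,np.ones((7,7)));c=biggest(k).reshape(-1,2)
E_=(onplane("wrist",c,o["position"][2]+.0395,o)-o["position"])@R; x0=E_[:,0].min(); print("mat far edge",x0.round(4))
s=(E_[:,0]>x0+.006)&(E_[:,0]<x0+.04); a=E_[s]; 
for sg in (-1,1):
    b=a[sg*a[:,2]>.02]; print(sg,np.polyfit(b[:,0],b[:,2],1).round(4))
s=(E_[:,0]<x0+.004)&(abs(E_[:,2])<.025); print(np.polyfit(E_[s,2],E_[s,0],1))
E
```

```text
near edge x -0.0751
sides z at near [ 0.00048751 -0.03139799] [-0.00321881  0.02854222] width 0.0602
near line [ 0.01512915 -0.07549756]
die centre tool -0.14 -0.0012 world [0.5245 0.2256 0.0555] slope -0.0014
mat far edge -0.0646
-1 [-0.0037 -0.0295]
1 [0.0051 0.0303]
[-0.00045424 -0.06456239]
```

The die's near edge is at row 105, columns 267–367, and the die is 60 mm wide. Wrist and scene put it at (0.524, 0.2256), while top is 4 mm off in x. I'll go with wrist and scene: move over, then lower.

>>> carry_out:
  commands:
    - {"tx":-0.04,"ty":0,"tz":-0.002,"twist":0,"fingers":0.6}
    - {"tx":-0.08,"ty":0,"tz":-0.002,"twist":0,"fingers":0.6}
    - {"tx":-0.115,"ty":0,"tz":-0.002,"twist":0,"fingers":0.6}
    - {"tx":-0.135,"ty":0,"tz":-0.002,"twist":0,"fingers":0.6}
    - {"tx":-0.1405,"ty":0.01,"tz":-0.002,"twist":0,"fingers":0.6}
    - {"tx":-0.1405,"ty":0.02,"tz":-0.002,"twist":0,"fingers":0.6}
    - {"tx":-0.1405,"ty":0.028,"tz":-0.002,"twist":0,"fingers":0.6}
    - {"tx":-0.1405,"ty":0.033,"tz":-0.002,"twist":0,"fingers":0.6}
    - {"tx":-0.1405,"ty":0.033,"tz":-0.002,"twist":0,"fingers":0.6}
  squeeze: 25

```text
clock: 7.27
position: [0.5226, 0.2238, 0.0208]
ee_rot: [-0.484, 0.486, -0.513, 0.516]
contact_force: [-0.5, -0.1, -1.4]
gripper_width: 0.0593
```

```bash
python3 - <<'E'
from h import *
o=sensors.get_obs(); img,d=camera("wrist"); save("w9.png",img); t,_=camera("scene"); save("s9.png",t,(380,180,540,330),4)
move_to(o,(.524,.2256),.014,-3.3)
E
```

```text
tx ty tz [-0.0019  0.0068  0.0013] twist -0.0023 yaw now -3.43 pos [0.5226 0.2238 0.0208] clock 7.2667 F [-0.5 -0.1 -1.4] w 0.0593
```

View pics/w9.png

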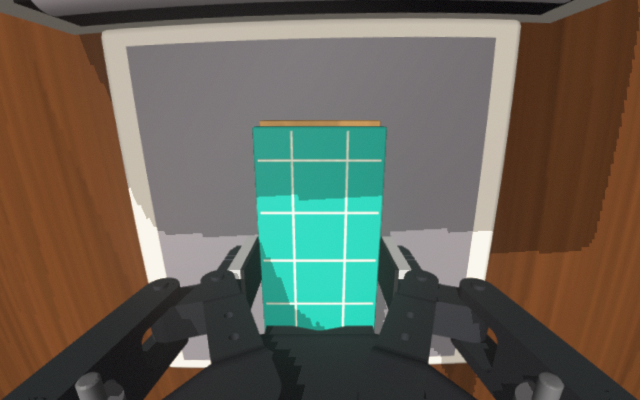

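View pics/s9.png

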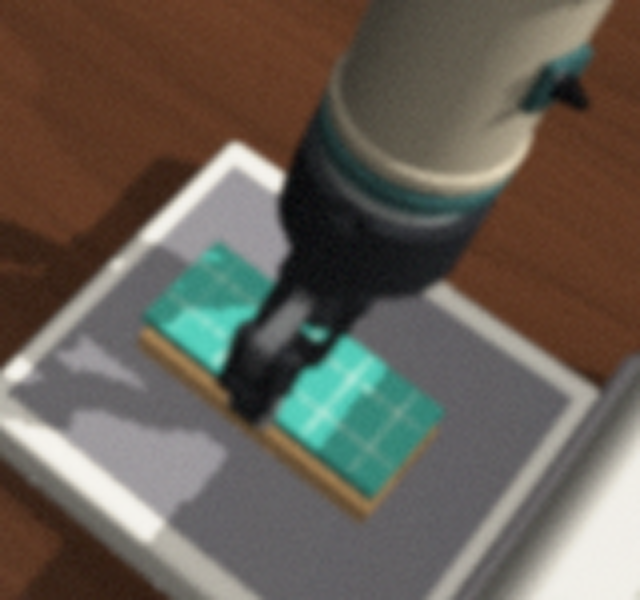

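```bash
python3 - <<'E'
from h import *
img=cv2.imread("pics/w9.png")[:,:,::-1].copy(); o=sensors.get_obs(); R=Rq(o["ee_rot"]); save("w9c.png",img,(240,110,400,140),5)
hsv=cv2.cvtColor(img,cv2.COLOR_RGB2HSV)
k=mask(img,(8,90,90),(26,255,255),(240,112,400,127)); c=biggest(k).reshape(-1,2); print(c.min(0),c.max(0))
T=lambda p,z:((onplane("wrist",p,z,o)-o["position"])@R).round(4)
y0=c[:,1].min(); top=np.array([[c[:,0].min(),y0],[c[:,0].max(),y0]]); print("die far corners",T(top-[0,.5],.044))
k=mask(img,(75,80,60),(100,255,255),(240,100,400,335)); m=biggest(k).reshape(-1,2); print(m.min(0)); t=m[m[:,1]<=m[:,1].min()+2]; 
print("mat far corners",T(np.array([[t[:,0].min(),t[:,1].min()],[t[:,0].max(),t[:,1].min()]])-[0,.5],o["position"][2]+.0395))
E
```

```text
[259 120] [379 125]
die far corners [[-0.0673 -0.0222 -0.0296]
 [-0.0674 -0.022   0.0303]]
[252 126]
mat far corners [[-0.0648 -0.0398 -0.0293]
 [-0.0649 -0.0397  0.0299]]
```

View pics/w9c.png

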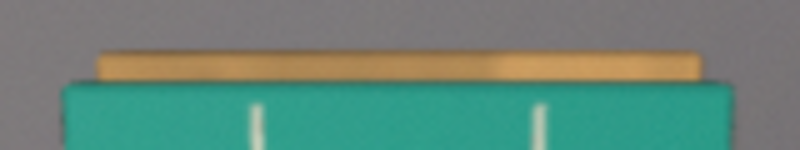

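Across the jaws it's aligned (die −29.6/+30.3 mm, mat −29.3/+29.9 mm). Along its length it needs another −2.5 mm. I'll lower and release.

>>> carry_out:
  commands:
    - {"tx":-0.0025,"ty":0.002,"tz":0.0003,"twist":0,"fingers":0.6}
    - {"tx":-0.0025,"ty":0.004,"tz":0.0003,"twist":0,"fingers":0.6}
    - {"tx":-0.0025,"ty":0.006,"tz":0.0003,"twist":0,"fingers":0.6}
    - {"tx":-0.0025,"ty":0.006,"tz":0.0003,"twist":0,"fingers":0.6}
  squeeze: 25

```text
clock: 7.7
position: [0.5241, 0.227, 0.0159]
ee_rot: [-0.484, 0.485, -0.513, 0.516]
contact_force: [0.8, 0.3, -1.1]
gripper_width: 0.0591
```

>>> carry_out:
  commands:
    - {"tx":0,"ty":0.002,"tz":0,"twist":0,"fingers":0.6}
    - {"tx":0,"ty":0.002,"tz":0,"twist":0,"fingers":0.6}
    - {"tx":0,"ty":0.002,"tz":0,"twist":0,"fingers":0.74}
    - {"tx":0,"ty":0.002,"tz":0,"twist":0,"fingers":0.8}
    - {"tx":0,"ty":0.002,"tz":0,"twist":0,"fingers":0.9}
    - {"tx":0,"ty":0.002,"tz":0,"twist":0,"fingers":0.9}
    - {"tx":0,"ty":0.002,"tz":0,"twist":0,"fingers":0.9}
  squeeze: 25

```text
clock: 8.28
position: [0.5243, 0.2271, 0.0141]
ee_rot: [-0.485, 0.485, -0.513, 0.516]
contact_force: [-0.2, 0.2, -0.6]
gripper_width: 0.0771
```

```bash
python3 - <<'E'
from h import *
o=sensors.get_obs(); img,d=camera("wrist"); save("w10.png",img); t,_=camera("scene"); save("s10.png",t,(380,180,540,330),4)
move_to(o,(.524,.2256),.014,-3.3)
E
```

```text
tx ty tz [ 0.0015  0.0001 -0.0002] twist -0.0018 yaw now -3.4 pos [0.5243 0.2271 0.0141] clock 8.2833 F [-0.2  0.2 -0.6] w 0.0771
```

View pics/w10.png

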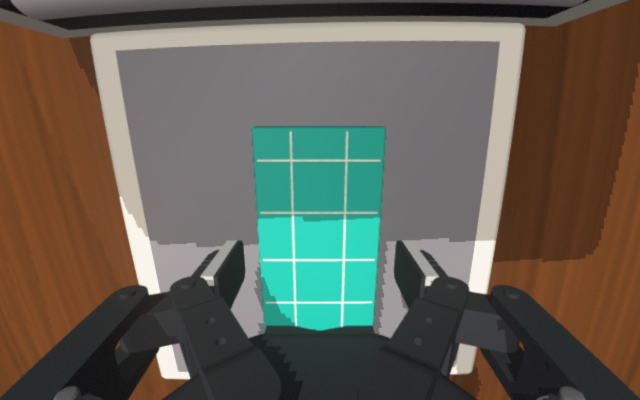

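View pics/s10.png

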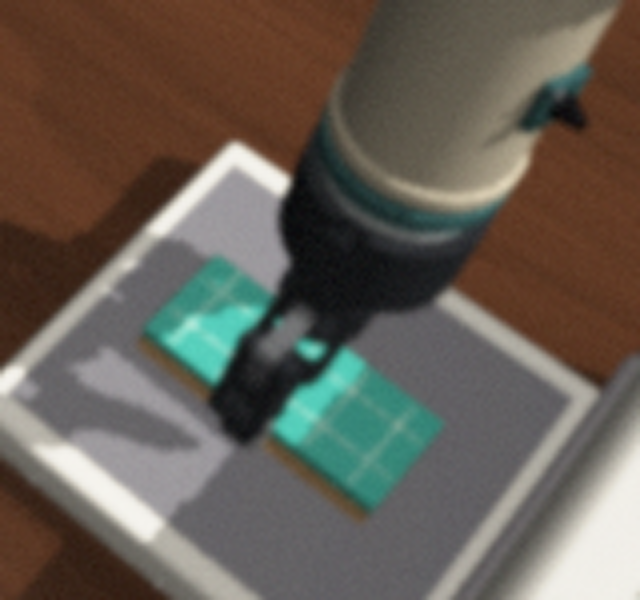

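The mat is released and looks flush on the die at (253–385, 127–330). Now I'll rise and fly over the pod to look at the keyway with the jaws turned for the key.

>>> carry_out:
  commands:
    - {"tx":0,"ty":-0.02,"tz":0,"twist":0,"fingers":0.9}
    - {"tx":0,"ty":-0.055,"tz":0,"twist":0,"fingers":0.9}
    - {"tx":0,"ty":-0.09,"tz":0,"twist":0,"fingers":0.9}
    - {"tx":0.251,"ty":-0.106,"tz":0.171,"twist":-1.653,"fingers":0.8}
    - {"tx":0.251,"ty":-0.106,"tz":0.171,"twist":-1.653,"fingers":0.7}
    - {"tx":0.251,"ty":-0.106,"tz":0.171,"twist":-1.653,"fingers":0.6}
    - {"tx":0.251,"ty":-0.106,"tz":0.171,"twist":-1.653,"fingers":0.5}
    - {"tx":0.251,"ty":-0.106,"tz":0.171,"twist":-1.653,"fingers":0.5}
    - {"tx":0.251,"ty":-0.106,"tz":0.171,"twist":-1.653,"fingers":0.5}
    - {"tx":0.251,"ty":-0.106,"tz":0.171,"twist":-1.653,"fingers":0.5}
    - {"tx":0.251,"ty":-0.106,"tz":0.171,"twist":-1.653,"fingers":0.5}
    - {"tx":0.251,"ty":-0.106,"tz":0.171,"twist":-1.653,"fingers":0.5}
    - {"tx":0.251,"ty":-0.106,"tz":0.171,"twist":-1.653,"fingers":0.5}
    - {"tx":0.251,"ty":-0.106,"tz":0.171,"twist":-1.653,"fingers":0.5}
    - {"tx":0.251,"ty":-0.106,"tz":0.171,"twist":-1.653,"fingers":0.5}
    - {"tx":0.251,"ty":-0.106,"tz":0.171,"twist":-1.653,"fingers":0.5}
    - {"tx":0.251,"ty":-0.106,"tz":0.171,"twist":-1.653,"fingers":0.5}
    - {"tx":0.251,"ty":-0.106,"tz":0.171,"twist":-1.653,"fingers":0.5}
    - {"tx":0.251,"ty":-0.106,"tz":0.171,"twist":-1.653,"fingers":0.5}
    - {"tx":0.251,"ty":-0.106,"tz":0.171,"twist":-1.653,"fingers":0.5}
  squeeze: 25

```text
clock: 10.05
position: [0.6797, -0.0332, 0.1214]
ee_rot: [-0.706, 0.709, 0.008, -0.007]
contact_force: [-0.7, 0.2, 0.3]
gripper_width: 0.0429
```

```bash
python3 - <<'E'
from h import *
import pickle
o=sensors.get_obs(); img,d=camera("wrist"); save("w11.png",img); pickle.dump(o,open("o11.pkl","wb")); np.save("pics/w11.npy",d)
t,_=camera("top"); save("t11.png",t); save("t11c.png",t,(150,140,350,270),4); s,_=camera("scene"); save("s11.png",s)
move_to(o,(.4805,-.039),.09,91.3)
tips(o,img,d)
E
```

```text
tx ty tz [-0.1993  0.0309 -0.0014] twist -0.0011 yaw now 91.24 pos [ 0.6797 -0.0332  0.1214] clock 10.05 F [-0.7  0.2  0.3] w 0.0429
side -1 tip tool y [0.1204 0.1202 0.1201 0.1199 0.1198 0.1196] world z [0.0011 0.0013 0.0014 0.0015 0.0016 0.0018]
side 1 tip tool y [0.1203 0.1201 0.12   0.1198 0.1197 0.1195] world z [0.001  0.0012 0.0013 0.0014 0.0016 0.0018]
```

View pics/w11.png

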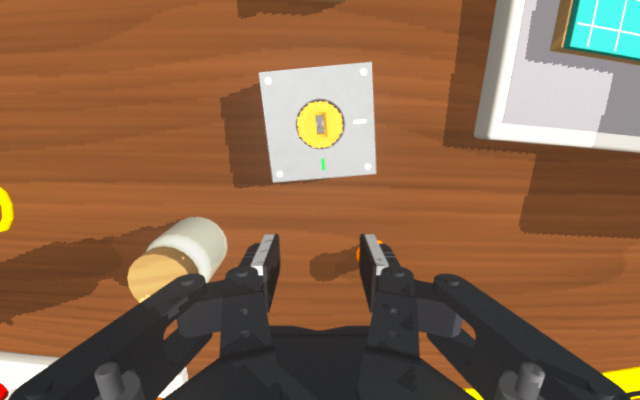

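View pics/t11c.png

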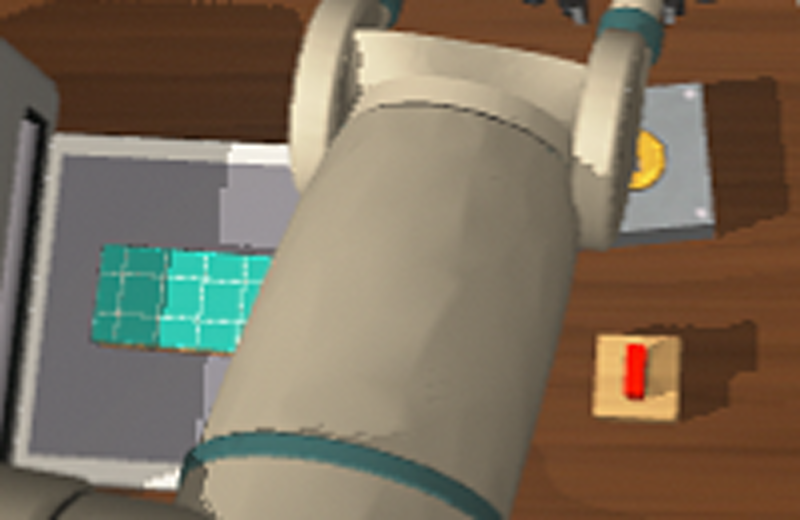

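The wrist view shows the pod at (262–376, 63–182), the brass cylinder centred at about (320,124), and its slot running near vertical in the picture. I'll measure the keyway.

```bash
python3 - <<'E'
from h import *
import pickle
img=cv2.imread("pics/w11.png")[:,:,::-1].copy(); o=pickle.load(open("o11.pkl","rb"))
k=mask(img,(18,150,100),(34,255,255),(285,90,355,160)); c=biggest(k).reshape(-1,2); 
P=onplane("wrist",c,.046,o); (x,y),r=cv2.minEnclosingCircle((P[:,:2]*1000).astype(np.float32)); print("brass",x,y,r, "ellipse", cv2.fitEllipse((P[:,:2]*1000).astype(np.float32)))
save("w11c.png",img,(250,50,390,190),5)
for n,p in dict(a=(261.5,73.5),b=(371,63),c=(376,174),d=(272.5,182)).items(): print(n,onplane("wrist",[p],.045,o)[0].round(4))
# slot: dark pixels inside brass
hsv=cv2.cvtColor(img,cv2.COLOR_RGB2HSV); m=np.zeros(k.shape,np.uint8); cv2.drawContours(m,[c],-1,255,-1); m=cv2.erode(m,np.ones((7,7)))
s=(m>0)&((hsv[...,2]<200)|(hsv[...,1]<150)); ys,xs=np.nonzero(s); print(len(ys), xs.min(),xs.max(),ys.min(),ys.max())
Q=onplane("wrist",np.c_[xs,ys],.046,o); print(cv2.minAreaRect((Q[:,:2]*1000).astype(np.float32)),Q[:,:2].mean(0)*1000)
u,sv,v=np.linalg.svd(Q[:,:2]-Q[:,:2].mean(0)); print("slot dir deg",np.degrees(np.arctan2(v[0,1],v[0,0])))
E
```

```text
brass 616.947509765625 -34.64019012451172 18.972455978393555 ellipse ((617.0420532226562, -34.76183319091797), (36.50947952270508, 36.96399688720703), 6.27726936340332)
a [ 0.5781 -0.0821  0.045 ]
b [0.5684 0.0052 0.045 ]
c [0.6578 0.0154 0.045 ]
d [ 0.6671 -0.0748  0.045 ]
157 315 324 106 133
((613.2481079101562, -35.26125717163086), (21.51535415649414, 7.412570953369141), 7.9992523193359375) [616.38659638 -34.66387548]
slot dir deg 6.624622148435178
```

View pics/w11c.png

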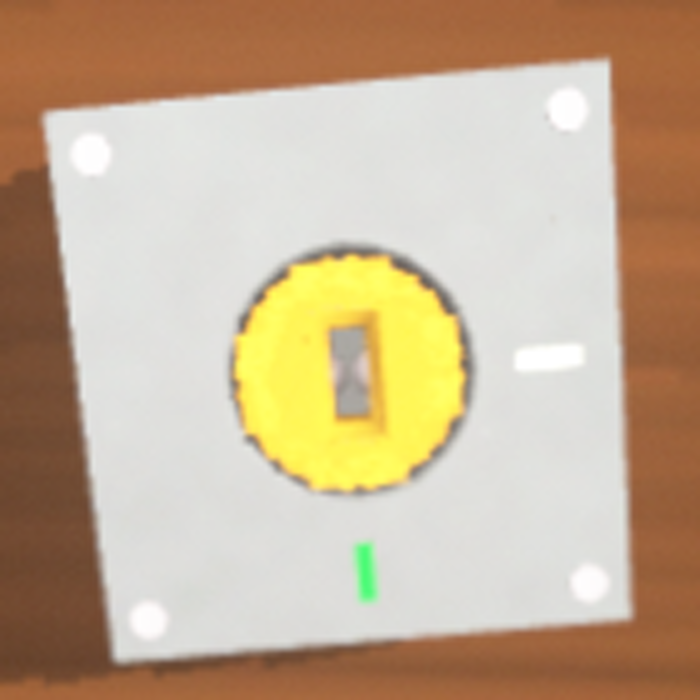

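The keyway is at (0.617, −0.0347) with a slot yaw of about 5.9°; the top view gives (0.6157, −0.0342). Next I'll hover over the key.

>>> carry_out:
  commands:
    - {"tx":-0.199,"ty":0.03,"tz":-0.0014,"twist":0,"fingers":0.5}
    - {"tx":-0.199,"ty":0.03,"tz":-0.0014,"twist":0,"fingers":0.5}
    - {"tx":-0.199,"ty":0.03,"tz":-0.0014,"twist":0,"fingers":0.5}
    - {"tx":-0.199,"ty":0.03,"tz":-0.0014,"twist":0,"fingers":0.5}
    - {"tx":-0.199,"ty":0.03,"tz":-0.0014,"twist":0,"fingers":0.5}
    - {"tx":-0.199,"ty":0.03,"tz":-0.0014,"twist":0,"fingers":0.5}
    - {"tx":-0.199,"ty":0.03,"tz":-0.0014,"twist":0,"fingers":0.5}
  squeeze: 25

```text
clock: 10.78
position: [0.4785, -0.0388, 0.091]
ee_rot: [-0.706, 0.708, 0.008, -0.007]
contact_force: [2.1, -0.9, 0.1]
gripper_width: 0.0429
```

```bash
python3 - <<'E'
from h import *
o=sensors.get_obs(); img,d=camera("wrist"); save("w12.png",img)
k=mask(img,(0,130,80),(10,255,255),(280,60,360,300)); c=biggest(k).reshape(-1,2); print(c.min(0),c.max(0))
r=rect(onplane("wrist",c,.064,o)); print(r)
move_to(o,r[0],.064,r[3])
# depth of red top
ys,xs=np.nonzero(cv2.erode(k,np.ones((3,3)))); cc,ry=rays("wrist",np.c_[xs,ys],o); P=cc+ry*d[ys,xs][:,None]; print("z pct",np.percentile(P[:,2],[5,50,95]).round(4)); t=P[P[:,2]>np.percentile(P[:,2],95)-.004]; print(t.mean(0))
# finger tip profile along near pad
R=Rq(o["ee_rot"])
for col in (274,277,280):
  for row in range(230,262,4):
    c0,r0=rays("wrist",[(col,row)],o); q=c0+r0[0]*d[row,col]; print(col,row,img[row,col],((q-o["position"])@R).round(4))
E
```

```text
[310 192] [328 242]
(array([ 0.48053854, -0.03909653]), 12.637516021728516, 38.42216491699219, -89.91540233045816)
tx ty tz [ 0.002   0.027  -0.0002] twist -3.1219 yaw now 91.21 pos [ 0.4785 -0.0388  0.091 ] clock 10.7833 F [ 2.1 -0.9  0.1] w 0.0429
z pct [0.0457 0.0652 0.0664]
[ 0.48302269 -0.03902102  0.06642903]
274 230 [121  73  42] [ 0.0367  0.0896 -0.0437]
274 234 [128 105  95] [ 0.041   0.0898 -0.044 ]
274 238 [73 58 53] [-0.0104 -0.0385 -0.0224]
274 242 [67 50 47] [-0.0106 -0.0436 -0.0217]
274 246 [70 54 52] [-0.0097 -0.0462 -0.0213]
274 250 [68 55 51] [-0.0077 -0.0463 -0.0214]
274 254 [66 52 51] [-0.0059 -0.0468 -0.0214]
274 258 [66 54 48] [-0.0042 -0.0475 -0.0214]
277 230 [124  74  43] [ 0.037   0.0904 -0.0409]
277 234 [91 59 45] [ 0.0407  0.0891 -0.0409]
277 238 [75 56 51] [-0.0094 -0.0361 -0.0213]
277 242 [73 56 52] [-0.0078 -0.0374 -0.0212]
277 246 [70 54 50] [-0.0057 -0.0376 -0.0213]
277 250 [68 53 49] [-0.0031 -0.0367 -0.0215]
277 254 [70 54 53] [-0.0024 -0.0398 -0.0211]
277 258 [68 55 53] [ 0.0001 -0.0393 -0.0213]
280 230 [124  74  42] [ 0.0368  0.0898 -0.0379]
280 234 [142  86  49] [ 0.0407  0.0892 -0.038 ]
280 238 [158  96  55] [ 0.0451  0.0897 -0.0382]
280 242 [157  97  57] [ 0.0494  0.0897 -0.0384]
280 246 [159  95  55] [ 0.0541  0.0906 -0.0387]
280 250 [156  96  54] [ 0.0586  0.091  -0.0389]
280 254 [134  83  52] [ 0.0624  0.0898 -0.0389]
280 258 [116  73  47] [ 0.067   0.0902 -0.0391]
```

View pics/w12.png

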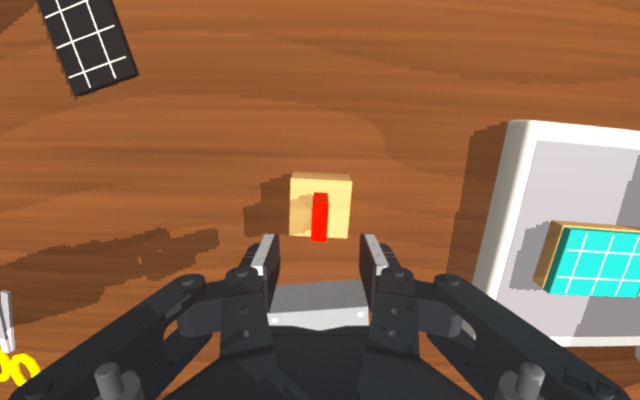

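The red key handle is at (310–328, 192–242), standing in the wooden stand between the jaws. Lateral error is under 1 mm. I'll descend and grip.

>>> carry_out:
  commands:
    - {"tx":0.0035,"ty":0.03,"tz":-0.0003,"twist":0,"fingers":0.5}
    - {"tx":0.0035,"ty":0.06,"tz":-0.0003,"twist":0,"fingers":0.5}
    - {"tx":0.0035,"ty":0.078,"tz":-0.0003,"twist":0,"fingers":0.5}
    - {"tx":0.0035,"ty":0.086,"tz":-0.0003,"twist":0,"fingers":0.5}
    - {"tx":0.0035,"ty":0.086,"tz":-0.0003,"twist":0,"fingers":0.5}
    - {"tx":0.0035,"ty":0.086,"tz":-0.0003,"twist":0,"fingers":0.5}
  squeeze: 40

```text
clock: 11.33
position: [0.487, -0.0402, 0.0059]
ee_rot: [-0.705, 0.709, 0.01, -0.006]
contact_force: [-0.4, -0.2, 1.0]
gripper_width: 0.0427
```

```bash
python3 - <<'E'
from h import *
o=sensors.get_obs(); img,d=camera("wrist"); save("w13.png",img)
move_to(o,(.482,-.039),.005,91.3)
k=mask(img,(0,130,80),(10,255,255),(270,60,370,320)); c=biggest(k).reshape(-1,2); print(c.min(0),c.max(0))
ys,xs=np.nonzero(k); R=Rq(o["ee_rot"]); cc,ry=rays("wrist",np.c_[xs,ys],o); P=cc+ry*d[ys,xs][:,None]; T=(P-o["position"])@R
t=T[P[:,2]>np.percentile(P[:,2],95)-.003]; print("top face",np.median(P[:,2]),"tool x",t[:,0].min(),t[:,0].max(),"z",t[:,2].min(),t[:,2].max())
E
```

```text
tx ty tz [-0.005   0.0009  0.0013] twist -0.0011 yaw now 91.24 pos [ 0.487  -0.0402  0.0059] clock 11.3333 F [-0.4 -0.2  1. ] w 0.0427
[306 217] [337 304]
top face 0.06475642780041656 tool x -0.0675059914485679 0.012481138570197758 z -0.021533079607439238 0.02142176951609376
```

View pics/w13.png

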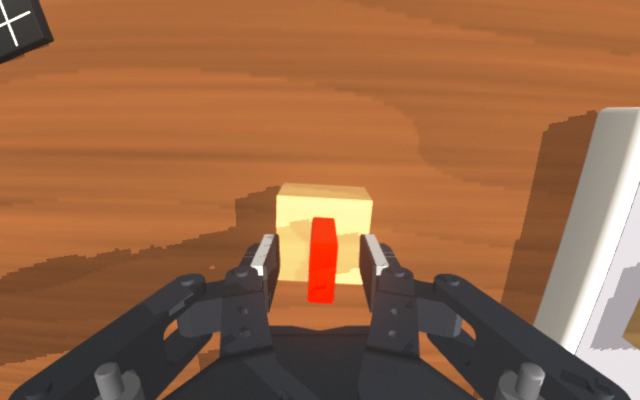

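>>> carry_out:
  commands:
    - {"tx":-0.005,"ty":0.001,"tz":0.001,"twist":0,"fingers":0.5}
    - {"tx":-0.005,"ty":0.001,"tz":0.001,"twist":0,"fingers":0.5}
    - {"tx":-0.005,"ty":0.001,"tz":0.001,"twist":0,"fingers":0.5}
  squeeze: 40

```text
clock: 11.63
position: [0.4826, -0.0394, 0.0064]
ee_rot: [-0.705, 0.709, 0.011, -0.005]
contact_force: [0.8, -0.6, 0.7]
gripper_width: 0.0429
```

```bash
python3 - <<'E'
from h import *
o=sensors.get_obs(); img,d=camera("wrist"); save("w14.png",img,(250,160,390,340),4)
move_to(o,(.482,-.039),.005,91.3)
R=Rq(o["ee_rot"])
k=mask(img,(0,150,80),(8,255,255),(295,60,350,330)); c=biggest(k).reshape(-1,2); print(c.min(0),c.max(0))
T=(onplane("wrist",c,.064,o)-o["position"])@R; 
for row in range(c[:,1].min(),c[:,1].max()+1,8):
    s=c[:,1]==row; a=c[s]; 
    q=(onplane("wrist",[[a[:,0].min()-.5,row],[a[:,0].max()+.5,row]],.064,o)-o["position"])@R
    print(row,a[:,0].min(),a[:,0].max(),"x",q[0,0].round(4),"z",q[:,2].round(4),"w",(q[1,2]-q[0,2]).round(4), "depthz",)
E
```

```text
tx ty tz [-0.0006  0.0014  0.0004] twist -0.001 yaw now 91.24 pos [ 0.4826 -0.0394  0.0064] clock 11.6333 F [ 0.8 -0.6  0.7] w 0.0429
[305 225] [334 311]
225 313 321 x -0.0247 z [-0.0029  0.0009] w 0.0037 depthz
233 310 332 x -0.0211 z [-0.0042  0.0055] w 0.0096 depthz
241 310 333 x -0.0175 z [-0.0042  0.006 ] w 0.0102 depthz
249 309 334 x -0.0137 z [-0.0046  0.0065] w 0.0111 depthz
257 308 334 x -0.0099 z [-0.0051  0.0065] w 0.0116 depthz
265 308 334 x -0.0061 z [-0.0052  0.0066] w 0.0117 depthz
273 307 333 x -0.0021 z [-0.0056  0.0062] w 0.0119 depthz
281 307 332 x 0.0019 z [-0.0057  0.0058] w 0.0115 depthz
289 306 332 x 0.006 z [-0.0062  0.0059] w 0.0121 depthz
297 306 332 x 0.0102 z [-0.0063  0.0059] w 0.0122 depthz
305 305 331 x 0.0144 z [-0.0068  0.0056] w 0.0123 depthz
```

View pics/w14.png

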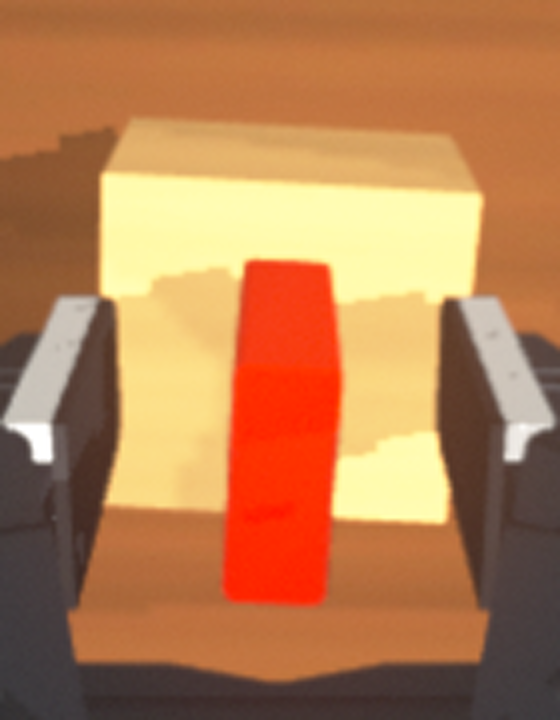

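The handle's top face runs over rows 251–311, putting the key centre 2 mm further along tool x and centred across the jaws. I'll close on it.

>>> carry_out:
  commands:
    - {"tx":0.002,"ty":0,"tz":0,"twist":0.02,"fingers":0.4}
    - {"tx":0.002,"ty":0,"tz":0,"twist":0.02,"fingers":0.3}
    - {"tx":0.002,"ty":0,"tz":0,"twist":0.02,"fingers":0.2}
    - {"tx":0.002,"ty":0,"tz":0,"twist":0.02,"fingers":0.05}
    - {"tx":0.002,"ty":0,"tz":0,"twist":0.02,"fingers":0}
    - {"tx":0.002,"ty":0,"tz":0,"twist":0.02,"fingers":0}
  squeeze: 60

```text
clock: 12.18
position: [0.4849, -0.0395, 0.0065]
ee_rot: [-0.705, 0.709, 0.004, 0.003]
contact_force: [0.4, -0.3, 3.4]
gripper_width: 0.0111
```

```bash
python3 - <<'E'
from h import *
o=sensors.get_obs(); img,d=camera("wrist"); save("w15.png",img,(250,160,390,340),4)
move_to(o,(.482,-.039),.005,91.3); print(o["ft_torque"])
E
```

```text
tx ty tz [-0.0029  0.0015  0.0005] twist -0.0211 yaw now 90.09 pos [ 0.4849 -0.0395  0.0065] clock 12.1833 F [ 0.4 -0.3  3.4] w 0.0111
[-0.02720414  0.03025752  0.00591043]
```

View pics/w15.png

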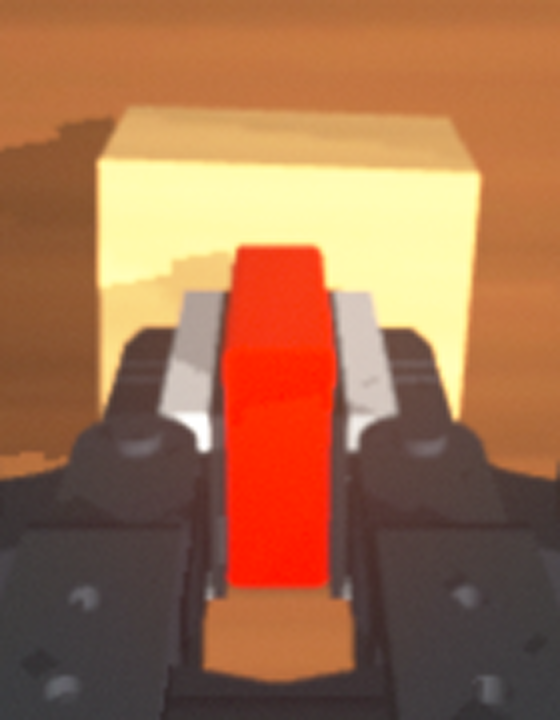

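The key is gripped (11 mm), handle centred. I'll lift it straight out.

>>> carry_out:
  commands:
    - {"tx":0,"ty":-0.01,"tz":0,"twist":0,"fingers":0}
    - {"tx":0,"ty":-0.02,"tz":0,"twist":0,"fingers":0}
    - {"tx":0,"ty":-0.035,"tz":0,"twist":0,"fingers":0}
    - {"tx":0,"ty":-0.06,"tz":0,"twist":0,"fingers":0}
    - {"tx":0,"ty":-0.085,"tz":0,"twist":0,"fingers":0}
    - {"tx":0,"ty":-0.085,"tz":0,"twist":0,"fingers":0}
  squeeze: 80

```text
clock: 12.73
position: [0.4872, -0.0396, 0.0954]
ee_rot: [-0.704, 0.71, 0.007, 0.005]
contact_force: [1.0, -0.7, 0.4]
gripper_width: 0.011
```

```bash
python3 - <<'E'
from h import *
o=sensors.get_obs(); img,d=camera("wrist"); save("w16.png",img,(250,120,390,300),4); s,_=camera("scene"); save("s16.png",s,(280,140,440,260),4)
move_to(o,(.617,-.0347),.08,95.9); print(o["ft_torque"])
E
```

```text
tx ty tz [0.1295 0.0176 0.0048] twist -0.1012 yaw now 90.1 pos [ 0.4872 -0.0396  0.0954] clock 12.7333 F [ 1.  -0.7  0.4] w 0.011
[-0.01126084 -0.07558378  0.02584159]
```

View pics/w16.png

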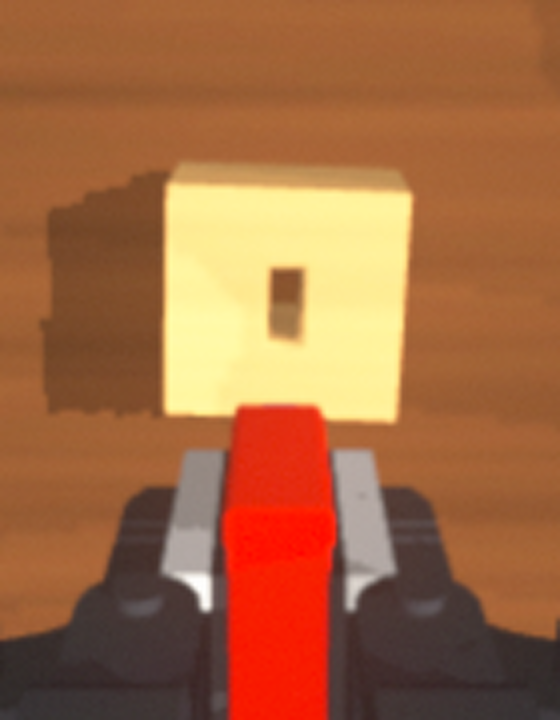

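View pics/s16.png

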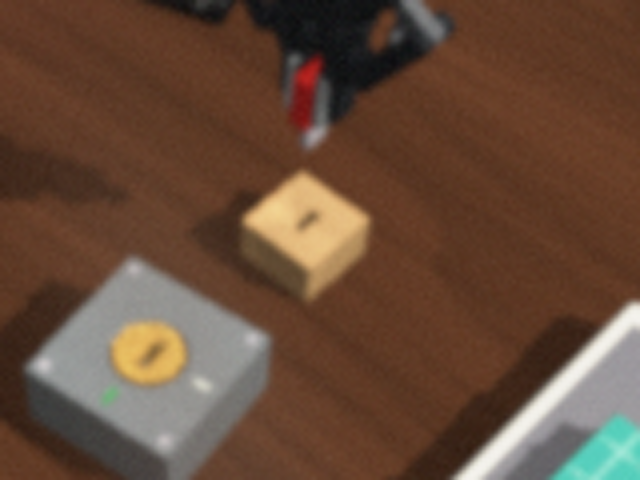

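The key is lifted out, with the stand's empty slot seen at about (321,196). The stand slot gives a check of the wrist calibration, because the key's pose there was physically known.

```bash
python3 - <<'E'
from h import *
o=sensors.get_obs(); R=Rq(o["ee_rot"]); print("tool y",R[:,1].round(4))
f=lambda p,z:onplane("wrist",[p],z,o)[0].round(4)
q=[(250+a/4,120+b/4) for a,b in ((271,268),(305,268),(302,341),(268,341))]
S=np.array([f(p,.03) for p in q]); print("slot",S,S.mean(0), np.linalg.norm(S[0]-S[3]),np.linalg.norm(S[0]-S[1]))
q=[(250+a/4,120+b/4) for a,b in ((167,183),(411,192),(398,422),(163,413))]
S=np.array([f(p,.03) for p in q]); print("stand",S,S.mean(0))
print("key origin in stand approx", .4849,-.0392)
P=o["position"]+R@np.array([.0002,0,.0003]); print("key tip now",P)
import pickle
o2=pickle.load(open("o11.pkl","rb")); print("tool y at keyway look",Rq(o2["ee_rot"])[:,1].round(4))
E
```

```text
tool y [ 0.0108 -0.0059 -0.9999]
slot [[ 0.4725 -0.0406  0.03  ]
 [ 0.4725 -0.0336  0.03  ]
 [ 0.4883 -0.0341  0.03  ]
 [ 0.4884 -0.0413  0.03  ]] [ 0.480425 -0.0374    0.03    ] 0.015915401345866238 0.006999999999999999
stand [[ 0.4548 -0.0618  0.03  ]
 [ 0.4565 -0.0122  0.03  ]
 [ 0.5065 -0.0133  0.03  ]
 [ 0.5047 -0.0638  0.03  ]] [ 0.480625 -0.037775  0.03    ]
key origin in stand approx 0.4849 -0.0392
key tip now [ 0.48464358 -0.03875785  0.09199685]
tool y at keyway look [ 0.0022 -0.0041 -1.    ]
```

I used the obs from after the pictures there, and the arm had still been settling. I'll repeat with a settled, matched reading.

```bash
python3 - <<'E'
from h import *
import pickle
camera("top")
o=sensors.get_obs(); img,d=camera("wrist"); save("w17.png",img,(250,120,390,300),4); pickle.dump(o,open("o17.pkl","wb"))
o2=sensors.get_obs(); print(o["position"],o2["position"],o["dq"].round(3)); R=Rq(o["ee_rot"]); print("tool y",R[:,1].round(4))
hsv=cv2.cvtColor(img,cv2.COLOR_RGB2HSV); roi=np.zeros(img.shape[:2],bool); roi[180:215,310:335]=1
k=(hsv[...,2]<190)&roi; ys,xs=np.nonzero(k); print(len(ys),xs.min(),xs.max(),ys.min(),ys.max())
S=onplane("wrist",[(xs.min()-.5+.5,ys.min()),(xs.max()+.5,ys.max()+.5)],.03,o); print("slot",S.mean(0).round(4),S)
k=mask(img,(0,150,80),(8,255,255),(295,60,350,330)); c=biggest(k).reshape(-1,2); 
for r in range(c[:,1].min(),c[:,1].max(),4):
    a=c[c[:,1]==r]; print(r,a[:,0].min(),a[:,0].max(),hsv[r,320])
E
```

```text
[ 0.48343498 -0.03885379  0.09099157] [ 0.48295294 -0.03873615  0.09043493] [0.001 0.017 0.021 0.001 0.002 0.001]
tool y [ 0.0083 -0.0054 -1.    ]
121 316 324 194 210
slot [ 0.4843 -0.0383  0.03  ] [[ 0.47707907 -0.0418435   0.03      ]
 [ 0.49148288 -0.03467795  0.03      ]]
221 315 324 [  5 161 227]
225 309 330 [  4 240 228]
229 308 330 [  4 238 229]
233 307 331 [  4 236 230]
237 306 332 [  4 234 231]
241 306 332 [  4 237 231]
245 306 333 [  4 243 232]
249 305 333 [  3 255 255]
253 305 333 [  2 255 255]
257 306 333 [  2 255 255]
261 306 332 [  4 255 251]
265 307 332 [  4 255 249]
269 307 332 [  3 255 249]
273 306 332 [  3 255 249]
277 306 332 [  3 251 249]
281 306 332 [  3 255 249]
285 307 331 [  3 255 248]
289 307 331 [  3 255 248]
293 307 331 [  3 255 248]
297 307 331 [  3 255 248]
301 307 331 [  3 255 248]
```

View pics/w17.png

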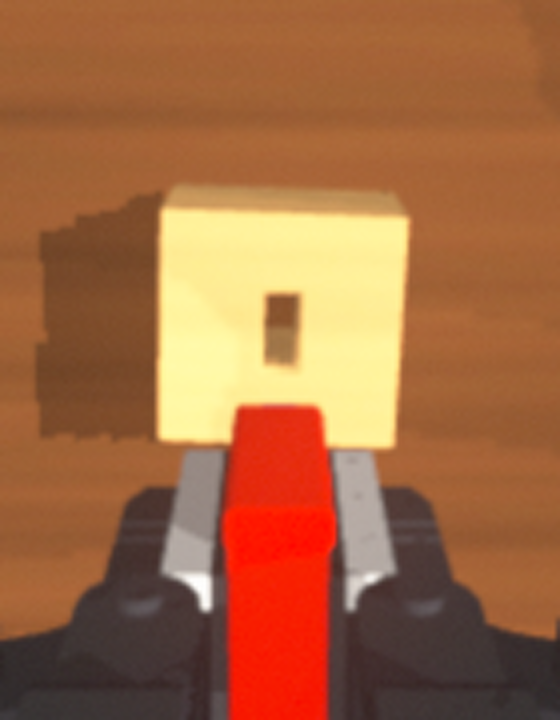

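>>> carry_out:
  commands:
    - {"tx":0.04,"ty":0,"tz":0.001,"twist":-0.05,"fingers":0}
    - {"tx":0.08,"ty":0,"tz":0.002,"twist":-0.1,"fingers":0}
    - {"tx":0.115,"ty":0,"tz":0.003,"twist":-0.1,"fingers":0}
    - {"tx":0.13,"ty":0.01,"tz":0.0038,"twist":-0.1,"fingers":0}
    - {"tx":0.134,"ty":0.02,"tz":0.0038,"twist":-0.1,"fingers":0}
    - {"tx":0.134,"ty":0.02,"tz":0.0038,"twist":-0.1,"fingers":0}
    - {"tx":0.134,"ty":0.02,"tz":0.0038,"twist":-0.1,"fingers":0}
    - {"tx":0.134,"ty":0.02,"tz":0.0038,"twist":-0.1,"fingers":0}
    - {"tx":0.134,"ty":0.02,"tz":0.0038,"twist":-0.1,"fingers":0}
  squeeze: 80

```text
clock: 13.68
position: [0.6158, -0.0348, 0.0716]
ee_rot: [-0.704, 0.708, 0.038, -0.034]
contact_force: [0.2, -0.3, -0.4]
gripper_width: 0.0107
```

```bash
python3 - <<'E'
from h import *
import pickle
o=sensors.get_obs(); img,d=camera("wrist"); save("w18.png",img,(240,120,400,280),5); pickle.dump(o,open("o18.pkl","wb")); save("w18f.png",img)
move_to(o,(.617,-.035),.06,95.9); R=Rq(o["ee_rot"]); print("tool y",R[:,1].round(4))
s,_=camera("scene"); save("s18.png",s,(270,140,400,260),5)
o=sensors.get_obs(); print(o["position"])
E
```

```text
tx ty tz [ 0.0011  0.0116 -0.0003] twist -0.0015 yaw now 95.81 pos [ 0.6158 -0.0348  0.0716] clock 13.6833 F [ 0.2 -0.3 -0.4] w 0.0107
tool y [ 0.006 -0.005 -1.   ]
[ 0.61645998 -0.0348894   0.0720675 ]
```

View pics/w18.png

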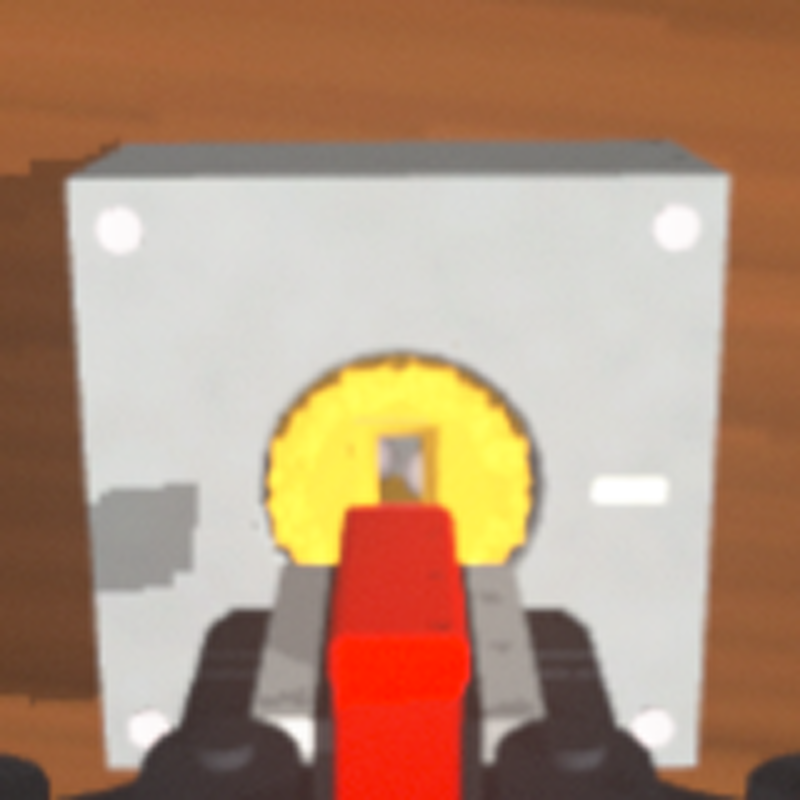

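View pics/s18.png

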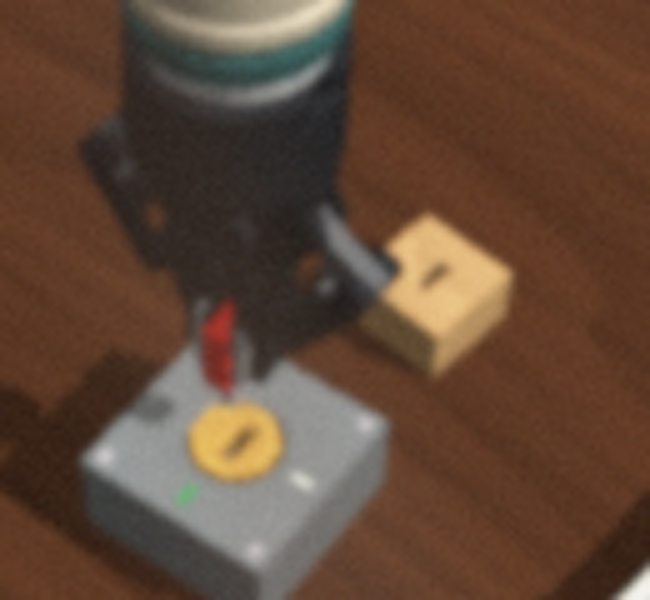

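The key is right above the cylinder: handle centre at about column 320, slot centre at about column 321. I'll fit the brass arc for a final lateral check.

```bash
python3 - <<'E'
from h import *
import pickle
from scipy.optimize import least_squares
o=pickle.load(open("o18.pkl","rb")); img=cv2.imread("pics/w18f.png")[:,:,::-1].copy(); R=Rq(o["ee_rot"])
k=mask(img,(18,150,100),(34,255,255),(285,180,355,240)); ys,xs=np.nonzero(k)
c=biggest(k).reshape(-1,2); c=c[(c[:,1]<225)]; 
P=(onplane("wrist",c,.046,o)-o["position"])@R; Q=P[:,[0,2]]
m=Q.mean(0); out=np.linalg.norm(Q-[Q[:,0].min()+.018,m[1]],axis=1)>.014; Q=Q[out]
r=least_squares(lambda p:np.hypot(Q[:,0]-p[0],Q[:,1]-p[1])-p[2],[0,0,.018],loss="soft_l1",f_scale=.0005); print("keyway in tool x,z,r",r.x.round(4)); print("world",(o["position"]+R@[r.x[0],.0256,r.x[1]]).round(4))
# pod face corners bolts (white) symmetrical check: far edge corners
for p in [(240+66/5,120+180/5),(240+730/5,120+177/5)]: print("pod far corner tool",((onplane("wrist",[p],.045,o)-o["position"])@R).round(4))
f=lambda p,y:((onplane("wrist",[p],o["position"][2]-y,o)-o["position"])@R).round(4)
print("handle bottom front",f((240+345/5,120+508/5),-.0235),f((240+453/5,120+508/5),-.0235)); print("handle top front",f((240+330/5,120+633/5),-.0575),f((240+468/5,120+633/5),-.0575))
E
```

```text
keyway in tool x,z,r [0.0007 0.0001 0.0186]
world [ 0.6166 -0.0347  0.046 ]
pod far corner tool [[-0.0428  0.0266 -0.0452]]
pod far corner tool [[-0.0433  0.0261  0.0455]]
handle bottom front [[-0.0136 -0.0235 -0.0056]] [[-0.0136 -0.0236  0.0061]]
handle top front [[-0.0148 -0.0576 -0.0057]] [[-0.0148 -0.0576  0.006 ]]
```

Everything agrees within 1 mm. I'll lower the tip to the mouth gently.

>>> carry_out:
  commands:
    - {"tx":0,"ty":0.008,"tz":0,"twist":0,"fingers":0}
    - {"tx":0,"ty":0.016,"tz":0,"twist":0,"fingers":0}
    - {"tx":0,"ty":0.022,"tz":0,"twist":0,"fingers":0}
    - {"tx":0,"ty":0.026,"tz":0,"twist":0,"fingers":0}
    - {"tx":0,"ty":0.029,"tz":0,"twist":0,"fingers":0}
    - {"tx":0,"ty":0.029,"tz":0,"twist":0,"fingers":0}
    - {"tx":0,"ty":0.029,"tz":0,"twist":0,"fingers":0}
  squeeze: 80

```text
clock: 14.37
position: [0.6166, -0.035, 0.0428]
ee_rot: [-0.704, 0.708, 0.038, -0.033]
contact_force: [0.2, -0.3, -0.7]
gripper_width: 0.0108
```

```bash
python3 - <<'E'
from h import *
o=sensors.get_obs(); move_to(o,(.617,-.035),.0225,95.9); R=Rq(o["ee_rot"]); print("tool y",R[:,1].round(4),o["ft_torque"].round(3))
E
```

```text
tx ty tz [0.0002 0.0203 0.0001] twist -0.0016 yaw now 95.81 pos [ 0.6166 -0.035   0.0428] clock 14.3667 F [ 0.2 -0.3 -0.7] w 0.0108
tool y [ 0.007  -0.0051 -1.    ] [-0.016 -0.062  0.02 ]
```

The tip is already about 3.5 mm into the mouth with no contact force. I'll ease on past the first pin with a small rocking motion.

>>> carry_out:
  commands:
    - {"tx":0,"ty":0.002,"tz":0,"twist":0.03,"fingers":0}
    - {"tx":0,"ty":0.004,"tz":0,"twist":-0.04,"fingers":0}
    - {"tx":0,"ty":0.0055,"tz":0,"twist":0.05,"fingers":0}
    - {"tx":0,"ty":0.007,"tz":0,"twist":-0.05,"fingers":0}
    - {"tx":0,"ty":0.0085,"tz":0,"twist":0.05,"fingers":0}
    - {"tx":0,"ty":0.0095,"tz":0,"twist":-0.05,"fingers":0}
    - {"tx":0,"ty":0.0095,"tz":0,"twist":0.05,"fingers":0}
    - {"tx":0,"ty":0.0095,"tz":0,"twist":0,"fingers":0}
  squeeze: 80

```text
clock: 15.03
position: [0.6179, -0.0354, 0.0348]
ee_rot: [-0.704, 0.708, 0.038, -0.032]
contact_force: [-0.4, 0.2, 3.8]
gripper_width: 0.011
```

>>> carry_out:
  commands:
    - {"tx":-0.001,"ty":0.0015,"tz":0,"twist":0.04,"fingers":0}
    - {"tx":-0.001,"ty":0.003,"tz":0,"twist":-0.05,"fingers":0}
    - {"tx":-0.001,"ty":0.0045,"tz":0,"twist":0.05,"fingers":0}
    - {"tx":-0.001,"ty":0.006,"tz":0,"twist":-0.05,"fingers":0}
    - {"tx":-0.001,"ty":0.0075,"tz":0,"twist":0.05,"fingers":0}
    - {"tx":-0.001,"ty":0.009,"tz":0,"twist":-0.05,"fingers":0}
    - {"tx":-0.001,"ty":0.009,"tz":0,"twist":0.05,"fingers":0}
    - {"tx":-0.001,"ty":0.009,"tz":0,"twist":0,"fingers":0}
  squeeze: 80

```text
clock: 15.7
position: [0.6184, -0.0351, 0.0274]
ee_rot: [-0.704, 0.708, 0.039, -0.03]
contact_force: [1.3, 1.4, 3.8]
gripper_width: 0.011
```

>>> carry_out:
  commands:
    - {"tx":-0.001,"ty":0.0015,"tz":0,"twist":0.04,"fingers":0}
    - {"tx":-0.001,"ty":0.003,"tz":0,"twist":-0.05,"fingers":0}
    - {"tx":-0.001,"ty":0.0045,"tz":0,"twist":0.05,"fingers":0}
    - {"tx":-0.001,"ty":0.006,"tz":0,"twist":-0.05,"fingers":0}
    - {"tx":-0.001,"ty":0.007,"tz":0,"twist":0.05,"fingers":0}
    - {"tx":-0.001,"ty":0.007,"tz":0,"twist":-0.03,"fingers":0}
    - {"tx":-0.001,"ty":0.007,"tz":0,"twist":0,"fingers":0}
    - {"tx":-0.001,"ty":0.007,"tz":0,"twist":0,"fingers":0}
  squeeze: 80

```text
clock: 16.37
position: [0.6186, -0.035, 0.0225]
ee_rot: [-0.704, 0.708, 0.039, -0.028]
contact_force: [-1.9, 0.7, 9.0]
gripper_width: 0.0112
```

```bash
python3 - <<'E'
from h import *
o=sensors.get_obs(); img,d=camera("wrist"); save("w20.png",img,(240,120,400,280),5)
move_to(o,(.617,-.035),.0225,95.9); R=Rq(o["ee_rot"]); print("tool y",R[:,1].round(4),o["ft_torque"].round(3))
E
```

```text
tx ty tz [-0.0016 -0.      0.0002] twist -0.0073 yaw now 95.48 pos [ 0.6186 -0.035   0.0225] clock 16.3667 F [-1.9  0.7  9. ] w 0.0112
tool y [ 0.016  -0.0052 -0.9999] [0.229 0.374 0.045]
```

View pics/w20.png

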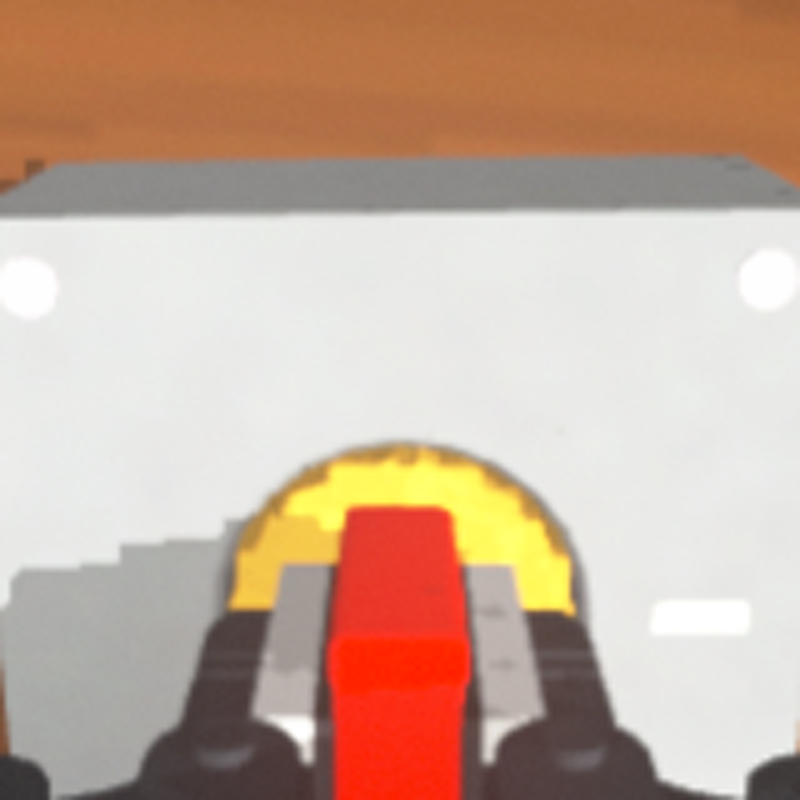

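The handle hasn't moved in the grip (same rows 508/633 in the crop). The TCP is at 0.0225 with 9 N on the shoulder, so the key is home. Now I'll turn it clockwise (+twist) with light down-pressure.

>>> carry_out:
  commands:
    - {"tx":-0.001,"ty":0.0015,"tz":0,"twist":0.1,"fingers":0}
    - {"tx":-0.001,"ty":0.0015,"tz":0,"twist":0.2,"fingers":0}
    - {"tx":-0.001,"ty":0.0015,"tz":0,"twist":0.3,"fingers":0}
    - {"tx":-0.001,"ty":0.0015,"tz":0,"twist":0.4,"fingers":0}
    - {"tx":-0.001,"ty":0.0015,"tz":0,"twist":0.5,"fingers":0}
    - {"tx":-0.001,"ty":0.0015,"tz":0,"twist":0.6,"fingers":0}
    - {"tx":-0.001,"ty":0.0015,"tz":0,"twist":0.6,"fingers":0}
  squeeze: 80

```text
clock: 17.0
position: [0.6183, -0.0356, 0.0226]
ee_rot: [-0.684, 0.685, -0.171, 0.184]
contact_force: [-1.8, -1.0, 6.1]
gripper_width: 0.0107
```

```bash
python3 - <<'E'
from h import *
o=sensors.get_obs(); move_to(o,(.617,-.035),.0225,6); R=Rq(o["ee_rot"]); print("tool y",R[:,1].round(4),o["ft_torque"].round(3),o["joint_positions"].round(2))
E
```

```text
tx ty tz [-0.0014  0.0001 -0.0001] twist 0.9596 yaw now 60.98 pos [ 0.6183 -0.0356  0.0226] clock 17.0 F [-1.8 -1.   6.1] w 0.0107
tool y [ 0.0176 -0.0061 -0.9998] [-0.049  0.278  0.01 ] [-0.17  0.48  1.68 -0.    0.97 -1.23]
```

>>> carry_out:
  commands:
    - {"tx":-0.001,"ty":0.0015,"tz":0,"twist":0.1,"fingers":0}
    - {"tx":-0.001,"ty":0.0015,"tz":0,"twist":0.2,"fingers":0}
    - {"tx":-0.001,"ty":0.0015,"tz":0,"twist":0.3,"fingers":0}
    - {"tx":-0.001,"ty":0.0015,"tz":0,"twist":0.4,"fingers":0}
    - {"tx":-0.001,"ty":0.0015,"tz":0,"twist":0.5,"fingers":0}
    - {"tx":-0.001,"ty":0.0015,"tz":0,"twist":0.6,"fingers":0}
    - {"tx":-0.001,"ty":0.0015,"tz":0,"twist":0.7,"fingers":0}
    - {"tx":-0.001,"ty":0.0015,"tz":0,"twist":0.78,"fingers":0}
    - {"tx":-0.001,"ty":0.0015,"tz":0,"twist":0.84,"fingers":0}
    - {"tx":-0.001,"ty":0.0015,"tz":0,"twist":0.84,"fingers":0}
    - {"tx":-0.001,"ty":0.0015,"tz":0,"twist":0.84,"fingers":0}
  squeeze: 80

```text
clock: 17.92
position: [0.6174, -0.036, 0.0226]
ee_rot: [0.555, -0.551, 0.434, -0.447]
contact_force: [-2.0, -1.6, 5.8]
gripper_width: 0.0105
```

```bash
python3 - <<'E'
from h import *
o=sensors.get_obs(); img,d=camera("wrist"); save("w22.png",img,(240,120,400,280),5); s,_=camera("scene"); save("s22.png",s,(270,140,400,260),5)
move_to(o,(.617,-.035),.0225,6); R=Rq(o["ee_rot"]); print("tool y",R[:,1].round(4),o["ft_torque"].round(3),o["joint_positions"].round(2))
E
```

```text
tx ty tz [-0.001   0.     -0.0002] twist 0.1203 yaw now 12.89 pos [ 0.6174 -0.036   0.0226] clock 17.9167 F [-2.  -1.6  5.8] w 0.0105
tool y [ 0.0182 -0.0078 -0.9998] [-0.377  0.575  0.138] [-0.17  0.48  1.68 -0.01  0.97 -0.39]
```

View pics/w22.png

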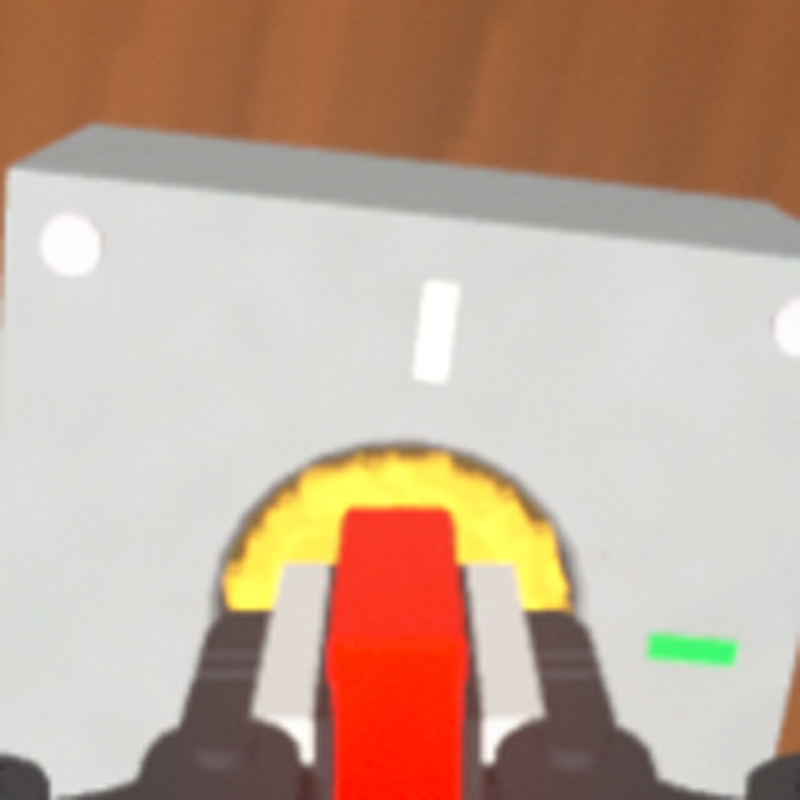

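View pics/s22.png

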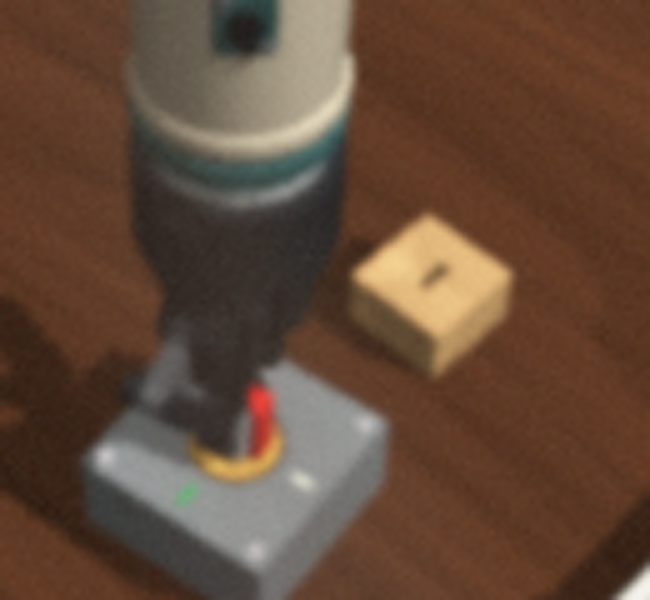

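The key has turned about 1.45 rad and is gripped and home. I'll nudge it to the stop and let it settle.

>>> carry_out:
  commands:
    - {"tx":-0.0005,"ty":0.0015,"tz":0,"twist":0.04,"fingers":0}
    - {"tx":-0.0005,"ty":0.0015,"tz":0,"twist":0.07,"fingers":0}
    - {"tx":-0.0005,"ty":0.0015,"tz":0,"twist":0.07,"fingers":0}
    - {"tx":-0.0005,"ty":0.0015,"tz":0,"twist":0.07,"fingers":0}
    - {"tx":-0.0005,"ty":0.0015,"tz":0,"twist":0.07,"fingers":0}
    - {"tx":-0.0005,"ty":0.0015,"tz":0,"twist":0.07,"fingers":0}
  squeeze: 80

```text
clock: 18.52
position: [0.6174, -0.0361, 0.0226]
ee_rot: [0.539, -0.535, 0.453, -0.467]
contact_force: [-2.4, -1.9, 6.3]
gripper_width: 0.011
```

```bash
python3 - <<'E'
from h import *
o=sensors.get_obs(); img,d=camera("wrist"); save("w23.png",img,(240,120,400,280),5); s,_=camera("scene"); save("s23.png",s); t,_=camera("top"); save("t23.png",t)
move_to(o,(.617,-.035),.0225,6); R=Rq(o["ee_rot"]); print("tool y",R[:,1].round(4),o["ft_torque"].round(3))
# mat on die from scene (top z .052)
k=mask(s,(75,80,50),(100,255,255),(400,225,500,320)); c=biggest(k).reshape(-1,2); print("mat scene",rect(onplane("scene",c,.052)))
k=mask(t,(75,80,50),(100,255,255),(165,190,245,245)); c=biggest(k).reshape(-1,2); print("mat top",rect(onplane("top",c,.052)),c.min(0),c.max(0))
save("s23c.png",s,(390,210,520,330),5)
E
```

```text
tx ty tz [-0.0011  0.0001 -0.0002] twist 0.0511 yaw now 8.93 pos [ 0.6174 -0.0361  0.0226] clock 18.5167 F [-2.4 -1.9  6.3] w 0.011
tool y [ 0.0186 -0.009  -0.9998] [-0.185  0.601  0.048]
mat scene (array([0.52470477, 0.22620995]), 64.1144790649414, 131.12086486816406, -3.26483154296875)
mat top (array([0.52162317, 0.22695099]), 60.4271125793457, 130.9911651611328, -3.2181625366210938) [173 201] [227 228]
```

View pics/s23c.png

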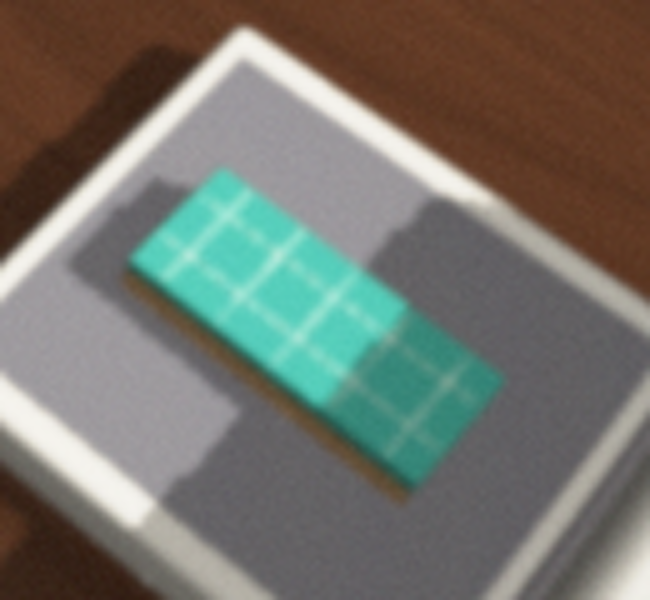

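View pics/t23.png

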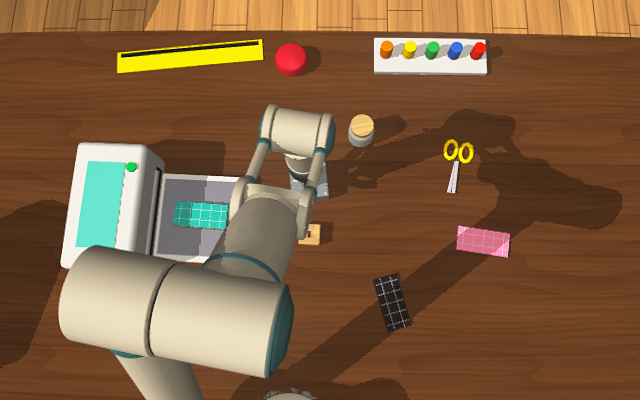

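View pics/w23.png

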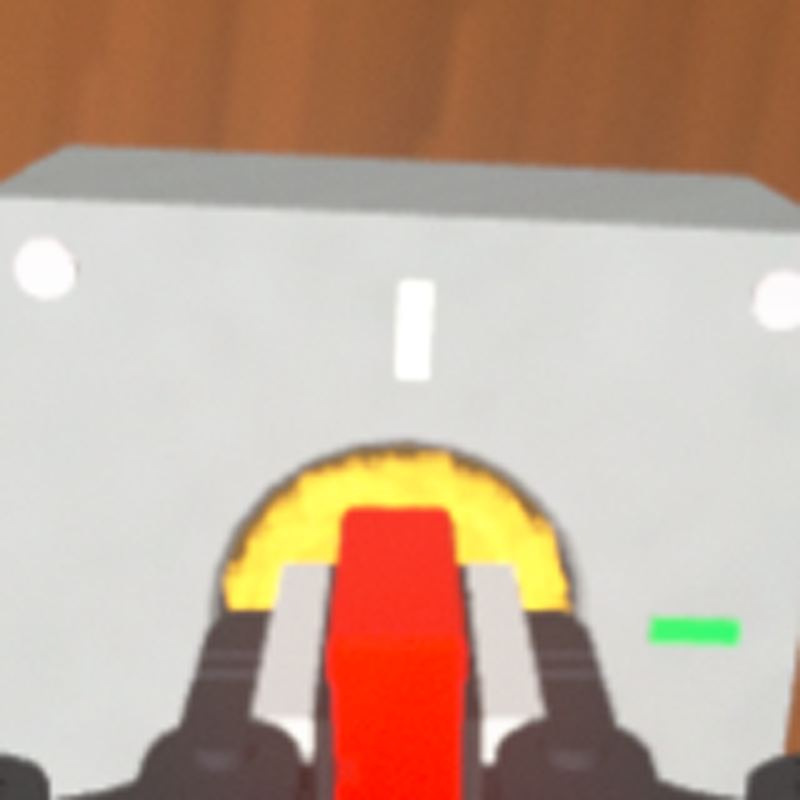

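The mat on the die measures (0.5216, 0.2270, −3.2°) in the top view, against the die's (0.5202, 0.2265, −3.3°). The jar (361,130) and scissors (458,155) are unmoved. The spool is hidden from the top camera by the arm, so I'll check the scene picture.

View pics/s23.png

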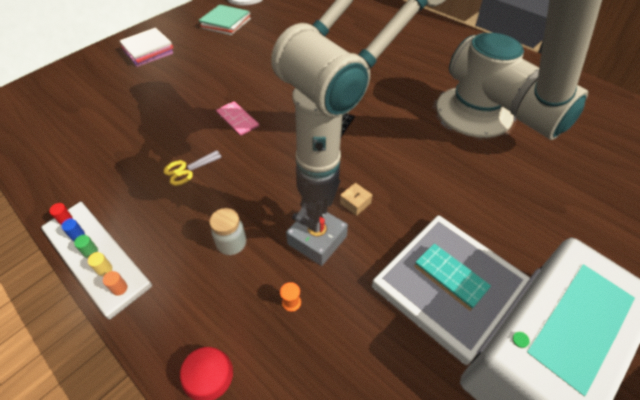

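```bash
python3 - <<'E'
from h import *
o=sensors.get_obs(); move_to(o,(.617,-.035),.0225,6); print(o["ft_torque"].round(3))
E
```

```text
tx ty tz [-0.0011  0.0001 -0.0002] twist 0.0511 yaw now 8.93 pos [ 0.6174 -0.0361  0.0226] clock 18.6667 F [-2.7 -0.7  6.4] w 0.0108
[-0.2    0.504  0.041]
```

The spool (290,296), jar (228,230) and scissors (190,168) are where they started, and the arm is holding steady. I'm handing the job in.

```bash
python3 - <<'E'
from workcell import finish_job
print(finish_job())
E
```

```text
the job is handed in; nothing more can be done
None
```

I laid the teal mat on the die board and let go. I then took the key from its stand, eased it fully home with small rocking motions, turned it clockwise to the stop, and handed in at about 18.7 s still gripping and holding it. I couldn't read the cylinder angle directly, and `finish_job()` gives no verdict.

**Last checks:**
- **Mat:** it lies about 1.5 mm from the die's measured centre, and within 0.1° of its angle (top camera).
- **Key depth:** the tool height put the tip about 24 mm down in the keyway, roughly 1 mm off its axis, with tilt near 0.02 rad. The upward force I read was 9 N at most while inserting and about 6 N while holding.
- **Key turn:** the tool had turned 1.52 rad from the slot's rest direction, which puts the cylinder at about 1.4 rad allowing for play. I set the grip to 80 N.
- **Bystanders:** the spool, jar and scissors appear unmoved in the scene view.

**Problems and disagreements:**
- **Finger tips:** they sat about 35 mm behind the TCP, farther than I had allowed for. My first two attempts at the mat closed above it without touching, and I corrected from the wrist depth.
- **Refused calls:** two moves were refused, apparently because rows lacked some keys; the arm did not move.
- **Die position:** the top camera put the die about 4 mm off in x from the wrist and scene cameras, so I used the wrist and scene reading.
- **Torque at the stop:** it read 0.14 N m before the last nudge and 0.04–0.05 N m after. That is noisy, and below the 0.09 N m the spring should give, so it neither confirms nor rules out the stop.

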